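# Sign out at the shared study desk

## Task

Two people share this study desk; each has a drawer box with a swivel sign on top, which shows the visitors on the far side of the desk green while its owner is in and red when the owner has gone home. One has gone already; for the other, whose sign still shows the visitors green, pull the drawer out to its stop, put away in it every stapler, tape dispenser, date stamp, hole punch and card case lying on the desk (three to five of them today), and push the drawer fully shut. Also turn that box's sign half a turn, so that its red face looks squarely to the visitors, and leave the other box and everything else on the desk as it is.

Things in the scene. Friction and masses are not known exactly. Their poses are not given: they have to be found in the camera images.
- stapler: small blue stapler, 80 long x 30 wide x 40 high; origin at the centre of its underside, x along its length, z up. It may be absent.
- tape_dispenser: black tape dispenser with an amber roll, 80 long x 36 wide x 48 high (80 long up to 20 high, above that the middle 50 only); origin at the centre of its underside, x along its length, z up. It may be absent.
- date_stamp: self-inking date stamp, grey lower block 64 long x 42 wide x 30 high with a red handle block 54 x 34 on it, 56 high in all; origin at the centre of its underside, x along its length, z up. It may be absent.
- hole_punch: small hole punch with a green lever plate, base 72 long x 44 wide x 12 high, above it 62 x 38, 46 high in all; origin at the centre of its underside, x along its length, z up. It may be absent.
- card_case: flat aluminium visiting-card case, 86 long x 56 wide x 22 high; origin at the centre of its underside, x along its length, z up. It may be absent.
- box_p: flat brown wooden drawer box with a tan leather top standing on the desk, 250 deep (its x) x 285 wide (its y) x 125 high, with one drawer; origin at the centre of its underside, its front (-x) faces the robot and its far side (+x) faces the visitors. The two boxes look alike and are fixed to the desk; which stands left and which right varies. On its top, on the middle line and 45 behind the front, stands its swivel sign (pivot at x = -80, y = 0 in the box's frame).
- drawer_p (a joint): travel of the drawer of box_p in m: 0 fully shut, grows as it is pulled towards the robot, 0.185 at its stop. Its full-height front is 15 thick; it slides with about 1.5 N of friction and stays where it is left.
- drawer_p_handle (a point): middle of the brass bar handle of the drawer of box_p: a bar 120 long (along the box's y), 11 thick, its axis 35 in front of the drawer front and 89 above the desk (36 below the box's top), with two end posts; the gap of nearly 30 behind the bar is open from above, so it can be hooked with shut fingers; moves with the drawer.
- drawer_p_in (a point): centre of the inside floor of the drawer of box_p (22 above the desk), axes as the box's; inside it measures 208 deep (x) x 243 wide (y) with 6 mm walls 42 high above the floor. Out at its stop, the part lying clear in front of the box's top reaches from x = -104 to x = +75 of this frame; things up to 88 high pass in under the box's top; moves with the drawer.
- sign_p (a joint): angle in rad of the swivel sign on box_p about its upright pivot, counter-clockwise seen from above. 0: the green face looks squarely to the box's far side (the visitors) and the red face to the robot; pi or -pi: the red face looks to the visitors. It turns both ways (-4.3 to 4.3), with a light friction (0.03 N m), and stays where it is left.
- sign_p_top (a point): top middle of the sign plate of box_p, on its pivot, 207 above the desk. The plate is 110 wide (y of this frame) x 16 thick (x of this frame) x 58 high, half green (enamel with a white ring, towards +x of this frame) and half red (with a white bar, towards -x of this frame); underneath there is only its thin stem. The frame turns with the sign.
- sign_p_edge (a point): middle of one upright end of the sign plate of box_p, 55 from its pivot (on +y of the frame of sign_p_top), 178 above the desk; turns with the sign.
- box_q: flat brown wooden drawer box with a tan leather top standing on the desk, 250 deep (its x) x 285 wide (its y) x 125 high, with one drawer; origin at the centre of its underside, its front (-x) faces the robot and its far side (+x) faces the visitors. The two boxes look alike and are fixed to the desk; which stands left and which right varies. On its top, on the middle line and 45 behind the front, stands its swivel sign (pivot at x = -80, y = 0 in the box's frame).
- drawer_q (a joint): travel of the drawer of box_q in m: 0 fully shut, grows as it is pulled towards the robot, 0.185 at its stop. Its full-height front is 15 thick; it slides with about 1.5 N of friction and stays where it is left.
- drawer_q_handle (a point): middle of the brass bar handle of the drawer of box_q: a bar 120 long (along the box's y), 11 thick, its axis 35 in front of the drawer front and 89 above the desk (36 below the box's top), with two end posts; the gap of nearly 30 behind the bar is open from above, so it can be hooked with shut fingers; moves with the drawer.
- drawer_q_in (a point): centre of the inside floor of the drawer of box_q (22 above the desk), axes as the box's; inside it measures 208 deep (x) x 243 wide (y) with 6 mm walls 42 high above the floor. Out at its stop, the part lying clear in front of the box's top reaches from x = -104 to x = +75 of this frame; things up to 88 high pass in under the box's top; moves with the drawer.
- sign_q (a joint): angle in rad of the swivel sign on box_q about its upright pivot, counter-clockwise seen from above. 0: the green face looks squarely to the box's far side (the visitors) and the red face to the robot; pi or -pi: the red face looks to the visitors. It turns both ways (-4.3 to 4.3), with a light friction (0.03 N m), and stays where it is left.
- sign_q_top (a point): top middle of the sign plate of box_q, on its pivot, 207 above the desk. The plate is 110 wide (y of this frame) x 16 thick (x of this frame) x 58 high, half green (enamel with a white ring, towards +x of this frame) and half red (with a white bar, towards -x of this frame); underneath there is only its thin stem. The frame turns with the sign.
- sign_q_edge (a point): middle of one upright end of the sign plate of box_q, 55 from its pivot (on +y of the frame of sign_q_top), 178 above the desk; turns with the sign.
- paperweight: green glass paperweight, a dome 66 across x 40 high; stays on the desk, among the things; origin under its centre
- mug: white mug, 78 across x 90 high, stays; origin under its centre
- pen_cup: brown leather pen cup, 72 across x 100 high, with pens up to 170 high, stays; origin under its centre
Things that resemble listed ones, but are neither listed nor needed, are in the scene too. What is shaped like the tape_dispenser but brown, pink or yellow is not meant.

How it is judged:
By the outcome, as a careful person would: the job done as asked, in the order asked, and still so for the second after the job is handed in, with the robot touching nothing.
Of stapler, tape_dispenser, date_stamp, hole_punch, card_case only 3 to 5 are there at a start; the rules pass over those that are not, and their reading is None.
At some moment in a run one of stapler, tape_dispenser, date_stamp, hole_punch, card_case may be knocked a few centimetres aside while the robot is not near it.
Once in a run the grip may slacken for a moment while it holds something.
It also fails if it takes over 210 s, if anything falls off the work surface, if the arm or the gripper's body presses on something with over 40 N, if the wrist force passes 120 N, or if a joint passes its speed limit or range.

## Robot

A 6-joint arm with a two-finger parallel gripper is mounted at the origin on the work surface. World frame = base frame: x ahead of the robot, y to its left, z up, the work surface at z = 0. Lengths are in m, angles in rad, forces in N, time in s.
With the tool pointing down it reaches from about 0.35 to 0.85 m from the base axis. Payload 8.1 kg.
Tool frame: the origin (TCP) lies midway between the tips of the shut fingers; the grasp point (between the pads) lies 19 mm behind it; z points along the fingers, y is the line along which they close (so a half turn about z gives the same grasp; the last joint's range is limited). The gripper opens to 93 mm and grips with 3 to 60 N. Pads are 15 mm wide; open, the fingers measure 128 mm over their backs; the gripper's body (75 mm by 188 mm) begins 65 mm behind the grasp point.
Start: joints at [-1.317, 0.13, 1.488, -0, 1.523, -0.085], TCP at [0.199, -0.566, 0.197] pointing down, gripper open.
Joint ranges: [-2.96, 2.96], [-0.89, 2.26], [0.02, 2.5], [-1.34, 4.48], [0, 2.73], [-2.66, 2.66]. Speed limits (rad/s): [2.39, 2.39, 2.79, 3.14, 3.14, 3.14].

## Interface

Orientations are given as a rotation vector (axis times angle).
In Python, from plant import robot, cams gives the robot as it stands. The module is installed in compiled form; this text tells all that it offers.
- The arm moves only by the tool play_rows, never from a script. Its arguments are lists of equal length, an entry for each row: "slide": the shift along the tool's x, y, z scaled (see below), a list of three; "twist": the turn, a rotation vector about the tool's x, y, z scaled (see below), a list of three. A call has exactly 8 rows; each row shifts and turns the commanded pose from where the row before left it, along the tool's axes as they then stand; what a row does not reach is not made up. The controller multiplies each number of a shift by 25 cm and each number of a turn by 60 degrees. A row lasts 1/10 s, in which the tool goes at most 50 mm and 8.59 degrees, less where a joint would pass 70% of its speed; a pose out of reach is approached as far as the arm can. A call with a number of a shift or a turn outside -1 to 1 is refused whole. A call with a gripper value outside its range is refused whole. "fingers" is the closure, from -1 (fully open) to 1 (shut), set as the call begins (left out, the last holds). The fingers move at their own pace and stop on an object; "force" is the grip in N (left out, the last holds). Time passes only in rows, so rows that do not move let the fingers close, or fill a call up. It gives the time, the measured TCP pose, the force, the opening and the grip force at its end, in the units of the state.
- robot.read_state(): the state, without advancing time (a new reading comes with each control period).
- cams.read_camera(name): name is "side" or "top"; returns (picture, depth): 480x640x3 uint8, red, green, blue; 480x640 float32, m along the optical axis (not along the pixel's ray), 0 where there is no reading.
- cams.get_calibration(name): a dict with "fx", "fy", "cx", "cy" (pixels), "k1" (the pictures are not rectified: a ray, as slopes to the right and down, at radius r is drawn at 1 + k1 r^2 times it, then the intrinsics apply), "world_from_camera" (4x4, takes a point from camera to world coordinates). Camera axes: x right, y down, z forward; pixel columns grow to the right and rows downward; lengths in m; the calibration is good to about 2 mm. A picture is of the moment at which its call begins. get_calibration takes no time and is no camera call.
- robot.close_job(): hands the job in; it is judged then, once.
The state is a dict: "t": time; "q": joint angles; "dq": joint speeds; "joint_torque": joint torques, N m; "tool_pos": TCP position; "orientation": TCP orientation; "force": force on the tool from outside, world axes, zero at the start; "wrist_torque": the same for the moment, N m; "opening": finger opening in m; "gripper_force": force on a finger pad.
Only numpy, scipy, OpenCV 4.12 (cv2) and the standard library are available. Lean on these libraries where they do the work, as an engineer would, in place of code of your own. Each camera call takes 0.05 s, during which the arm holds its last target. There are 200 camera calls.

## Working session

There is one attempt and no reset: what is moved stays moved. The work goes in short steps, Python scripts to look and compute and a tool call to move; the robot and the scene stay as the last step left them, time stands still between calls to the robot, and variables do not carry over. Pictures are saved under pics/ and viewed, at most 14 in all, crops included, and the job is handed in when it is done.

Besides the shell and the picture viewer there is one more tool, called after ">>>" by a JSON object that holds its "op" and its "data". play_rows: Moves the arm, as the interface text tells. Shifts and turns lie within -1 to 1; 1 stands for 25 cm of shift or 60 degrees of turn. Its arguments: {"type":"object","properties":{"slide":{"type":"array"},"twist":{"type":"array"},"fingers":{"type":"number"},"force":{"type":"number"}},"required":["slide","twist"]}

```bash
mkdir -p pics; ls; cat > h.py <<'E'
import numpy as np, cv2
from plant import robot, cams
def snap(name,tag=None):
    p,d=cams.read_camera(name)
    if tag: cv2.imwrite(f'pics/{tag}.png',cv2.cvtColor(p,cv2.COLOR_RGB2BGR)); np.save(f'pics/{tag}.npy',d)
    return p,d
def und(c,u,v):
    K=np.array([[c['fx'],0,c['cx']],[0,c['fy'],c['cy']],[0,0,1]]);
    r=cv2.undistortPoints(np.array([[u,v]],float).reshape(-1,1,2),K,np.array([c['k1'],0,0,0.]))
    return r.reshape(-1,2)
def ray(name,u,v):
    c=cams.get_calibration(name);T=np.array(c['world_from_camera']);x,y=und(c,u,v)[0]
    return T[:3,3],T[:3,:3]@np.array([x,y,1])
def onplane(name,u,v,z):
    o,d=ray(name,u,v);return o+d*(z-o[2])/d[2]
def pix(name,P):
    c=cams.get_calibration(name);T=np.linalg.inv(np.array(c['world_from_camera']));p=T[:3,:3]@np.array(P)+T[:3,3]
    x,y=p[:2]/p[2];s=1+c['k1']*(x*x+y*y);return c['fx']*x*s+c['cx'],c['fy']*y*s+c['cy']
def cloud(name,d):
    c=cams.get_calibration(name);T=np.array(c['world_from_camera']);v,u=np.mgrid[:480,:640]
    K=np.array([[c['fx'],0,c['cx']],[0,c['fy'],c['cy']],[0,0,1]])
    r=cv2.undistortPoints(np.stack([u,v],-1).reshape(-1,1,2).astype(float),K,np.array([c['k1'],0,0,0.])).reshape(480,640,2)
    P=np.dstack([r[...,0]*d,r[...,1]*d,d]);W=P@T[:3,:3].T+T[:3,3];W[d==0]=np.nan;return W
E
python3 - <<'E'
from h import *
for n in('top','side'):
    snap(n,n+'0');c=cams.get_calibration(n);print(n,c['fx'],c['k1'],np.round(c['world_from_camera'],3).tolist())
s=robot.read_state();print(s)
E
```

```text
pics
top 571.7770239302586 -0.03957811848766227 [[-0.021, -0.995, 0.096, 0.424], [-1.0, 0.019, -0.016, -0.01], [0.014, -0.096, -0.995, 1.327], [0.0, 0.0, 0.0, 1.0]]
side 540.3238682005261 -0.04190652506764976 [[0.857, 0.309, -0.411, 1.099], [0.515, -0.506, 0.692, -0.899], [0.006, -0.806, -0.593, 0.88], [0.0, 0.0, 0.0, 1.0]]
{'t': 0.1, 'q': array([-1.31739349e+00,  1.31065429e-01,  1.48916416e+00,  3.27464658e-06,
        1.52302300e+00, -8.53822531e-02]), 'dq': array([-7.50479618e-04, -7.27619398e-04, -2.36745057e-03, -4.98963125e-06,
       -1.02870160e-03,  8.71064716e-04]), 'joint_torque': array([ 1.02250193e-03, -5.61342359e+01, -4.93092620e+01,  7.70175434e-02,
        2.92624271e-02, -6.39090513e-05]), 'tool_pos': array([ 0.19929795, -0.56534621,  0.19620788]), 'orientation': array([-3.09499751e+00, -5.29341922e-01,  2.13561182e-04]), 'force': array([ 0.72370159, -0.18132546, -0.0763878 ]), 'wrist_torque': array([ 0.02982092,  0.0181493 , -0.01466746]), 'gripper_force': 0.0, 'opening': 0.09309071553806714}
```

View pics/top0.png

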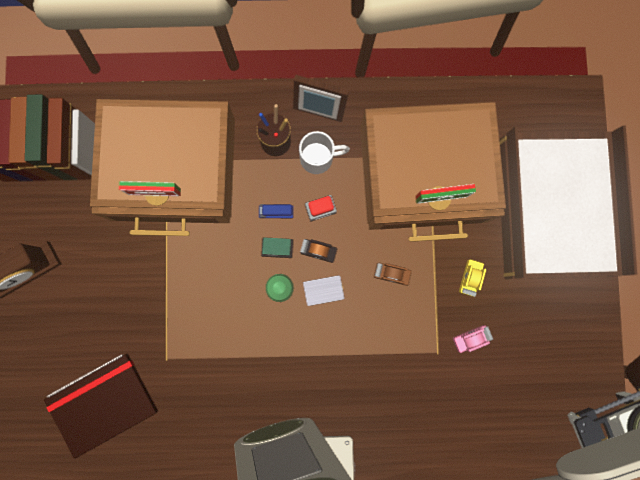

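View pics/side0.png

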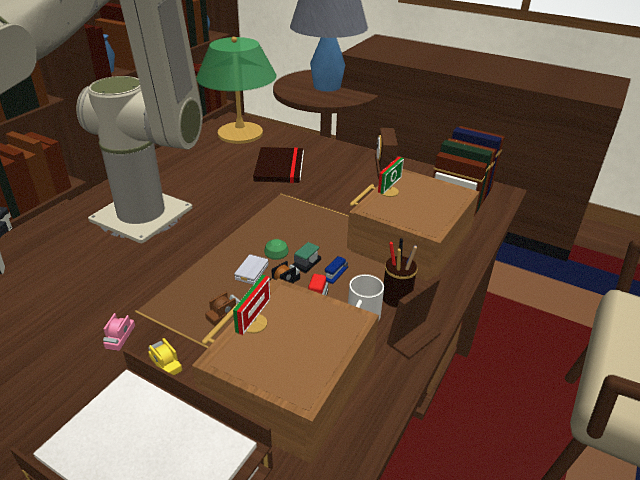

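Left box (sign at 150,188 in the top view) shows green with a ring to the visitors, and the right one (447,192) shows red. The candidates are stapler (276,211), stamp (320,207), punch (277,247), black dispenser with amber roll (318,250) and card case (323,290). The brown (392,273), yellow (473,277) and pink (473,339) dispensers are decoys. I'll confirm this in one crop and measure.

```bash
cat > meas.py <<'E'
from h import *
def objs(tag,box=(190,310,255,355)):
    img=cv2.imread(f'pics/{tag}.png');d=np.load(f'pics/{tag}.npy');W=cloud('top',d)
    v0,v1,u0,u1=box;m=np.zeros((480,640),np.uint8);m[v0:v1,u0:u1]=(np.nan_to_num(W[v0:v1,u0:u1,2])>0.010)*255
    n,l,st,ce=cv2.connectedComponentsWithStats(m)
    for i in range(1,n):
        if st[i,4]<60: continue
        P=W[l==i];z=np.percentile(P[:,2],90);top=P[P[:,2]>z-0.012]
        (c,s,a)=cv2.minAreaRect((P[:,:2]*1000).astype(np.float32)); (c2,s2,a2)=cv2.minAreaRect((top[:,:2]*1000).astype(np.float32))
        print(np.round(ce[i]),'area',st[i,4],'z%.3f'%z,'all',np.round(c),np.round(s),round(a),'| top',np.round(c2),np.round(s2),round(a2), img[l==i].mean(0).round())
E
python3 - <<'E'
from h import *
from meas import objs
objs('top0',(190,345,255,500))
a=cv2.imread('pics/top0.png')
c1=cv2.resize(a[165,][None] if 0 else a[170:245,90:240],None,fx=2.6,fy=2.6,interpolation=3)
c2=cv2.resize(a[170:245,360:510],None,fx=2.6,fy=2.6,interpolation=3)
c3=cv2.resize(a[195:305,255:415],None,fx=2.6,fy=2.6,interpolation=3)
s=cv2.imread('pics/side0.png');c4=cv2.resize(s[150:340,230:410],(390,286),interpolation=3)
cv2.imwrite('pics/crop0.png',np.vstack([np.hstack([c1,c2]),np.hstack([cv2.resize(c3,(390,286)),c4])]))
W=cloud('top',np.load('pics/top0.npy'))
for nm,(v0,v1,u0,u1) in dict(L=(90,240,85,240),R=(90,245,360,515)).items():
    w=W[v0:v1,u0:u1].reshape(-1,3)
    for lab,lo,hi in(('top',.115,.135),('handle',.08,.10),('sign',.19,.23)):
        P=w[(w[:,2]>lo)&(w[:,2]<hi)]
        if lab=='handle': P=P[P[:,0]<0.62]
        print(nm,lab,len(P),P.min(0).round(3),P.max(0).round(3),[np.round(q,1) for q in cv2.minAreaRect((P[:,:2]*1000).astype(np.float32))])
E
```

```text
[431. 209.] area 5081 z0.160 all [ 595. -295.] [290. 120.] 85 | top [ 627. -298.] [ 19. 112.] 6 [ 73. 113. 151.]
[321. 208.] area 535 z0.059 all [627. -50.] [43. 64.] 17 | top [627. -50.] [35. 54.] 18 [ 88.  95. 202.]
[276. 210.] area 414 z0.041 all [622.  53.] [78. 30.] 87 | top [623.  52.] [73. 27.] 89 [133.  79.  70.]
[277. 247.] area 562 z0.049 all [537.  51.] [73. 42.] 87 | top [538.  52.] [62. 38.] 86 [ 94. 115.  84.]
[319. 250.] area 580 z0.049 all [529. -44.] [80. 37.] 73 | top [529. -44.] [48. 37.] 73 [ 68.  87. 114.]
[472. 278.] area 655 z0.049 all [ 459. -394.] [38. 80.] 72 | top [ 458. -394.] [38. 49.] 72 [ 87. 198. 211.]
[393. 273.] area 561 z0.049 all [ 472. -212.] [79. 36.] 74 | top [ 472. -212.] [48. 36.] 74 [ 71.  97. 137.]
[280. 287.] area 614 z0.039 all [446.  48.] [62. 62.] 89 | top [445.  48.] [54. 52.] 89 [ 94. 145.  95.]
[324. 290.] area 933 z0.026 all [437. -54.] [56. 87.] 9 | top [437. -54.] [56. 87.] 9 [208. 200. 204.]
[474. 337.] area 505 z0.049 all [ 320. -389.] [35. 82.] 19 | top [ 320. -389.] [35. 51.] 19 [168. 146. 209.]
L top 14446 [0.598 0.149 0.115] [0.861 0.444 0.135] [array([728.8, 298.1]), array([289.6, 252.3]), np.float64(87.6)]
L handle 584 [0.561 0.159 0.08 ] [0.62 0.44 0.1 ] [array([586.9, 298.6]), array([ 55.8, 281.3]), np.float64(2.1)]
L sign 556 [0.636 0.245 0.19 ] [0.66  0.355 0.214] [array([648.6, 300.1]), array([110.1,  19.7]), np.float64(87.1)]
R top 14278 [ 0.576 -0.475  0.115] [ 0.839 -0.147  0.135] [array([ 708.5, -314.6]), array([252.2, 326.4]), np.float64(2.4)]
R handle 586 [ 0.539 -0.478  0.08 ] [ 0.62  -0.158  0.1  ] [array([ 579.2, -317.9]), array([320. ,  80.9]), np.float64(89.9)]
R sign 540 [ 0.613 -0.355  0.19 ] [ 0.641 -0.242  0.213] [array([ 627.3, -298.4]), array([ 18.9, 111.9]), np.float64(6.4)]
```

View pics/crop0.png

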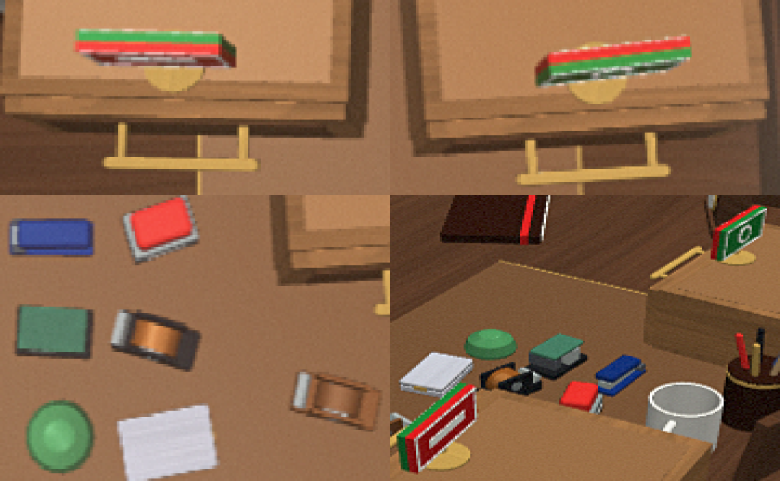

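Crop confirms it: the left box shows green with a ring to the visitors, and the right box shows red. All five items are present, and the black dispenser with the amber roll is the one at (529,-44) mm. Next I refine the left box's pose and plan the hook.

```bash
cat > plan.py <<'E'
from h import *
from scipy.spatial.transform import Rotation as R
def tool():
    s=robot.read_state();M=R.from_rotvec(s['orientation']).as_matrix();p=np.array(s['tool_pos'])
    return s,p,M,np.degrees(np.arctan2(M[1,1],M[0,1]))
def go(x,y,z,psi,p=None,psi0=None):
    """totals: after turning to psi (deg, of tool y), slide in tool axes, units of 0.25 m; twist z units of 60deg"""
    s,P,M,a=tool()
    p=P if p is None else np.array(p);psi0=a if psi0 is None else psi0
    d=np.array([x,y,z])-p
    def sl(a): a=np.radians(a);return np.array([-np.sin(a)*d[0]+np.cos(a)*d[1],np.cos(a)*d[0]+np.sin(a)*d[1],-d[2]])/.25
    tw=-(psi-psi0)/60
    print('at',p.round(4),'psi %.1f'%psi0,'tilt',M[:2,2].round(3),'| slide before turn',sl(psi0).round(3),'| after turn',sl(psi).round(3),'| twist z %.3f'%tw)
E
cat > boxfit.py <<'E'
from h import *
W=cloud('top',np.load('pics/top0.npy'));img=cv2.cvtColor(cv2.imread('pics/top0.png'),cv2.COLOR_BGR2HSV)
w=W[90:245,85:240].reshape(-1,3)
P=w[(w[:,2]>.118)&(w[:,2]<.132)]
c=cv2.minAreaRect((P[:,:2]*1000).astype(np.float32));print(c)
# handle bar
H=w[(w[:,2]>.082)&(w[:,2]<.105)&(w[:,0]<.583)]
k=np.polyfit(H[:,1],H[:,0],1);print('bar',H.mean(0),'slope deg',np.degrees(np.arctan(k[0])),H[:,1].min(),H[:,1].max(),H[:,0].min())
for side,f in(('far',np.max),('near',np.min)):
    ys=np.arange(.18,.42,.01);xs=[f(P[abs(P[:,1]-y)<.005][:,0]) for y in ys];k=np.polyfit(ys,xs,1);print(side,k,np.degrees(np.arctan(k[0])))
E
python3 - <<'E'
import boxfit
from plan import *
go(.55,.305,.25,87.5)
E
```

```text
((729.0358276367188, 298.0641174316406), (289.23431396484375, 252.37966918945312), 87.69512939453125)
bar [0.5689762  0.30225725 0.09344206] slope deg 1.9655031832472405 0.2379534713409985 0.36777395642313093 0.5610078657158196
far [0.04845934 0.83835902] 2.7743451310151315
near [0.041828   0.59103386] 2.3951716317012033
at [ 0.1993 -0.5653  0.1962] psi -70.6 tilt [-0.     0.002] | slide before turn [ 2.48  -2.817 -0.215] | after turn [-1.25   3.539 -0.215] | twist z -2.635
```

>>> {"op": "play_rows", "data": {"slide": [[0.103, -0.117, -0.02], [0.103, -0.117, -0.02], [0.103, -0.117, -0.02], [0.103, -0.117, -0.02], [0.103, -0.117, -0.02], [0.103, -0.117, -0.02], [0.103, -0.117, -0.02], [0.103, -0.117, -0.02]], "twist": [[0, 0, 0], [0, 0, 0], [0, 0, 0], [0, 0, 0], [0, 0, 0], [0, 0, 0], [0, 0, 0], [0, 0, 0]], "fingers": 1, "force": 20}}

```text
t: 0.9
tool_pos: [0.316, -0.2751, 0.2369]
orientation: [-3.096, -0.529, 0.0]
force: [0.3, 0.1, 0.2]
opening: 0.034
gripper_force: 0.0
```

>>> {"op": "play_rows", "data": {"slide": [[0.103, -0.117, -0.01], [0.103, -0.117, -0.01], [0.103, -0.117, -0.01], [0.103, -0.117, -0.01], [0.103, -0.117, -0.01], [0.103, -0.117, -0.01], [0.103, -0.117, 0], [0.103, -0.117, 0]], "twist": [[0, 0, 0], [0, 0, 0], [0, 0, 0], [0, 0, 0], [0, 0, 0], [0, 0, 0], [0, 0, 0], [0, 0, 0]]}}

```text
t: 1.7
tool_pos: [0.4326, 0.0141, 0.252]
orientation: [3.097, 0.53, 0.0]
force: [-0.1, -0.1, -0.7]
opening: 0.0006
gripper_force: 0.0
```

>>> {"op": "play_rows", "data": {"slide": [[0.103, -0.117, 0], [0.103, -0.117, 0], [0.103, -0.117, 0], [0.103, -0.117, 0], [0.103, -0.117, 0], [0.103, -0.117, 0], [0.103, -0.117, 0], [0.103, -0.117, 0]], "twist": [[0, 0, 0], [0, 0, 0], [0, 0, 0], [0, 0, 0], [0, 0, 0], [0, 0, 0], [0, 0, 0], [0, 0, 0]]}}

```text
t: 2.5
tool_pos: [0.5491, 0.3031, 0.2514]
orientation: [3.096, 0.53, -0.001]
force: [0.4, -0.1, 0.8]
opening: 0.0005
gripper_force: 0.0
```

>>> {"op": "play_rows", "data": {"slide": [[0, 0, 0], [0, 0, 0], [0, 0, 0], [0, 0, 0], [0, 0, 0], [0, 0, 0], [0, 0, 0], [0, 0, 0]], "twist": [[0, 0, -0.13], [0, 0, -0.13], [0, 0, -0.13], [0, 0, -0.13], [0, 0, -0.13], [0, 0, -0.13], [0, 0, -0.13], [0, 0, -0.13]]}}

```text
t: 3.3
tool_pos: [0.5487, 0.3015, 0.2515]
orientation: [-2.368, -2.064, 0.002]
force: [-0.6, 0.1, -0.8]
opening: 0.0005
gripper_force: 0.0
```

>>> {"op": "play_rows", "data": {"slide": [[0, 0, 0], [0, 0, 0], [0, 0, 0], [0, 0, 0], [0, 0, 0], [0, 0, 0], [0, 0, 0], [0, 0, 0]], "twist": [[0, 0, -0.13], [0, 0, -0.13], [0, 0, -0.13], [0, 0, -0.13], [0, 0, -0.13], [0, 0, -0.13], [0, 0, -0.13], [0, 0, -0.13]]}}

```text
t: 4.1
tool_pos: [0.5487, 0.3015, 0.2515]
orientation: [-0.957, -2.992, 0.001]
force: [-0.1, -0.2, 0.2]
opening: 0.0005
gripper_force: 0.0
```

>>> {"op": "play_rows", "data": {"slide": [[0, 0, 0], [0, 0, 0], [0, 0, 0], [0, 0, 0], [0, 0, 0], [0, 0, 0], [0, 0, 0], [0, 0, 0]], "twist": [[0, 0, -0.11], [0, 0, -0.11], [0, 0, -0.11], [0, 0, -0.11], [0, 0, -0.11], [0, 0, 0], [0, 0, 0], [0, 0, 0]]}}

```text
t: 4.9
tool_pos: [0.5489, 0.3016, 0.2519]
orientation: [-0.081, -3.14, 0.0]
force: [0.2, -0.1, -0.0]
opening: 0.0004
gripper_force: 0.0
```

```bash
python3 - <<'E'
from plan import *
go(.589,.304,.072,87.6)
print(robot.read_state()['q'],robot.read_state()['opening'])
E
```

```text
at [0.5489 0.3016 0.2519] psi 87.1 tilt [-0. -0.] | slide before turn [-0.16   0.018  0.72 ] | after turn [-0.16   0.016  0.72 ] | twist z -0.009
[ 4.20503327e-01  1.86178570e-01  1.32755280e+00  2.47178845e-05
  1.62823855e+00 -1.09896253e+00] 0.0003732535817252388
```

>>> {"op": "play_rows", "data": {"slide": [[-0.08, 0.008, 0], [-0.08, 0.008, 0], [0, 0, 0.12], [0, 0, 0.12], [0, 0, 0.12], [0, 0, 0], [0, 0, 0], [0, 0, 0]], "twist": [[0, 0, -0.009], [0, 0, 0], [0, 0, 0], [0, 0, 0], [0, 0, 0], [0, 0, 0], [0, 0, 0], [0, 0, 0]]}}

```text
t: 5.7
tool_pos: [0.5903, 0.3044, 0.1647]
orientation: [0.062, 3.138, 0.002]
force: [0.5, 1.1, 0.6]
opening: 0.0001
gripper_force: 0.0
```

```bash
python3 - <<'E'
from plan import *
go(.589,.304,.072,87.6)
snap('top','t1');snap('side','s1')
a=cv2.resize(cv2.imread('pics/t1.png')[80:280,60:280],None,fx=1.8,fy=1.8);b=cv2.resize(cv2.imread('pics/s1.png')[110:310,280:500],None,fx=1.8,fy=1.8)
cv2.imwrite('pics/c1.png',np.hstack([a,b]))
E
```

```text
at [0.5903 0.3044 0.1647] psi 87.7 tilt [0.003 0.001] | slide before turn [ 0.005 -0.002  0.371] | after turn [ 0.005 -0.002  0.371] | twist z 0.002
```

View pics/c1.png

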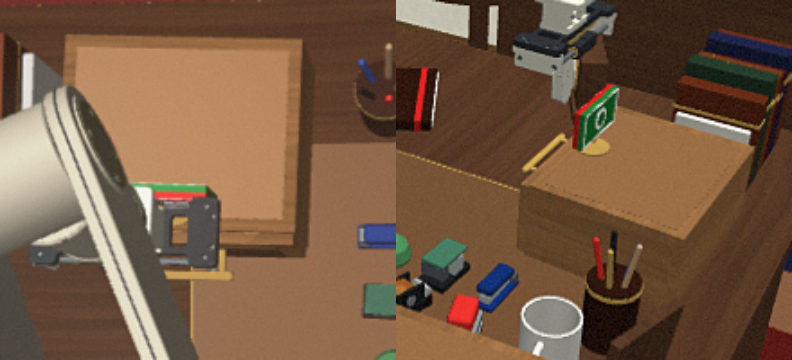

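The picture shows the shut gripper standing over the gap behind the left handle (crop 200,240), with the sign untouched. I'm going down.

>>> {"op": "play_rows", "data": {"slide": [[0, 0, 0.08], [0, 0, 0.08], [0, 0, 0.07], [0, 0, 0.05], [0, 0, 0.05], [0, 0, 0.04], [0, 0, 0], [0, 0, 0]], "twist": [[0, 0, 0], [0, 0, 0], [0, 0, 0], [0, 0, 0], [0, 0, 0], [0, 0, 0], [0, 0, 0], [0, 0, 0]]}}

```text
t: 6.6
tool_pos: [0.5892, 0.3039, 0.0698]
orientation: [0.062, 3.141, 0.0]
force: [0.5, -0.3, 0.3]
opening: 0.0003
gripper_force: 0.0
```

>>> {"op": "play_rows", "data": {"slide": [[0.02, 0, 0], [0.04, 0, 0], [0.06, 0, 0], [0.08, 0, 0], [0.09, 0, 0], [0.09, 0, 0], [0.09, 0, 0], [0.06, 0, 0]], "twist": [[0, 0, 0], [0, 0, 0], [0, 0, 0], [0, 0, 0], [0, 0, 0], [0, 0, 0], [0, 0, 0], [0, 0, 0]]}}

```text
t: 7.4
tool_pos: [0.4555, 0.3096, 0.0706]
orientation: [0.061, 3.139, 0.002]
force: [1.8, 1.0, 0.6]
opening: 0.0004
gripper_force: 1.0
```

>>> {"op": "play_rows", "data": {"slide": [[0.05, 0, 0], [0.05, 0, 0], [0.05, 0, 0], [0.03, 0, 0], [0.02, 0, 0], [0.02, 0, 0], [0.012, 0, 0], [0.008, 0, 0]], "twist": [[0, 0, 0], [0, 0, 0], [0, 0, 0], [0, 0, 0], [0, 0, 0], [0, 0, 0], [0, 0, 0], [0, 0, 0]]}}

```text
t: 8.2
tool_pos: [0.3982, 0.3114, 0.0701]
orientation: [0.062, 3.138, 0.001]
force: [9.8, -0.3, -0.4]
opening: -0.0
gripper_force: 4.5
```

>>> {"op": "play_rows", "data": {"slide": [[-0.035, 0, 0], [0, 0, -0.08], [0, 0, -0.16], [0, 0, -0.16], [0, 0, -0.16], [0, 0, -0.16], [0, 0, 0], [0, 0, 0]], "twist": [[0, 0, 0], [0, 0, 0], [0, 0, 0], [0, 0, 0], [0, 0, 0], [0, 0, 0], [0, 0, 0], [0, 0, 0]], "fingers": -1}}

```text
t: 9.0
tool_pos: [0.4061, 0.3111, 0.2501]
orientation: [0.062, 3.141, 0.001]
force: [0.5, -1.3, -0.8]
opening: 0.0602
gripper_force: 0.0
```

```bash
python3 - <<'E'
from plan import *
snap('top','t2')
from meas import objs
objs('t2')
W=cloud('top',np.load('pics/t2.npy'))
w=W[200:380,80:240].reshape(-1,3)
w=w[(w[:,0]<.6)]
for lo,hi in((.015,.03),(.055,.07),(.082,.1),(.11,.13)):
    P=w[(w[:,2]>lo)&(w[:,2]<hi)];print(lo,len(P),P.min(0).round(3) if len(P) else '',P.max(0).round(3) if len(P) else '')
for n,q in dict(stamp=(.627,-.050,.1),).items(): go(*q,0)
E
```

```text
[321. 208.] area 534 z0.059 all [627. -50.] [43. 64.] 17 | top [627. -50.] [34. 53.] 16 [ 82.  89. 194.]
[275. 210.] area 415 z0.041 all [622.  54.] [79. 30.] 88 | top [623.  50.] [69. 27.] 89 [125.  74.  67.]
[277. 247.] area 574 z0.049 all [537.  52.] [72. 43.] 87 | top [538.  52.] [62. 39.] 86 [ 87. 107.  80.]
[319. 250.] area 581 z0.049 all [529. -44.] [80. 37.] 73 | top [529. -44.] [48. 36.] 73 [ 63.  81. 107.]
[279. 287.] area 612 z0.039 all [445.  48.] [62. 62.] 89 | top [446.  49.] [53. 54.] 83 [ 89. 137.  90.]
[324. 290.] area 927 z0.026 all [437. -54.] [56. 87.] 9 | top [437. -54.] [56. 87.] 9 [196. 188. 192.]
0.015 7408 [0.248 0.169 0.015] [0.6  0.5  0.03]
0.055 681 [0.411 0.169 0.055] [0.6   0.436 0.07 ]
0.082 169 [0.377 0.169 0.083] [0.429 0.289 0.1  ]
0.11 387 [0.414 0.169 0.11 ] [0.43  0.28  0.127]
at [0.4053 0.3106 0.2485] psi 87.7 tilt [-0.002 -0.001] | slide before turn [-0.943 -1.406  0.594] | after turn [-1.443  0.887  0.594] | twist z 1.462
```

View pics/t2.png

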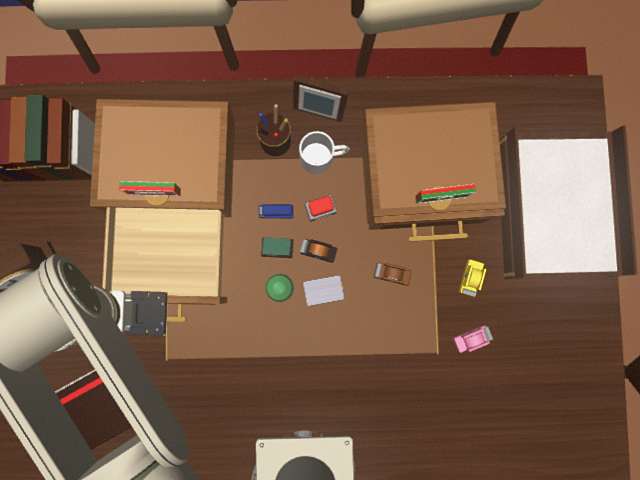

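Drawer stands out at its stop (front at about 160,300). The items haven't moved. The card case (324,290) goes first: world (437,-54) mm, closing direction 9°.

```bash
python3 - <<'E'
from plan import *
go(.437,-.054,.15,9)
E
```

```text
at [0.4053 0.3106 0.2485] psi 87.7 tilt [-0.002 -0.001] | slide before turn [-0.184 -1.452  0.394] | after turn [-1.46  -0.103  0.394] | twist z 1.312
```

>>> {"op": "play_rows", "data": {"slide": [[-0.023, -0.181, 0], [-0.023, -0.181, 0], [-0.023, -0.181, 0], [-0.023, -0.181, 0], [-0.023, -0.181, 0], [-0.023, -0.181, 0], [-0.023, -0.181, 0], [-0.023, -0.181, 0]], "twist": [[0, 0, 0], [0, 0, 0], [0, 0, 0], [0, 0, 0], [0, 0, 0], [0, 0, 0], [0, 0, 0], [0, 0, 0]], "fingers": -0.72, "force": 25}}

```text
t: 9.85
tool_pos: [0.4359, -0.0541, 0.2472]
orientation: [-0.062, -3.137, -0.002]
force: [1.1, 0.7, 0.2]
opening: 0.0802
gripper_force: 0.0
```

>>> {"op": "play_rows", "data": {"slide": [[0, 0, 0.05], [0, 0, 0.05], [0, 0, 0.05], [0, 0, 0.05], [0, 0, 0.05], [0, 0, 0.05], [0, 0, 0.05], [0, 0, 0.05]], "twist": [[0, 0, 0.14], [0, 0, 0.14], [0, 0, 0.14], [0, 0, 0.14], [0, 0, 0.14], [0, 0, 0.14], [0, 0, 0.14], [0, 0, 0.14]]}}

```text
t: 10.65
tool_pos: [0.4354, -0.0521, 0.1465]
orientation: [-1.795, -2.573, 0.003]
force: [0.2, -0.8, -0.1]
opening: 0.0801
gripper_force: 0.0
```

>>> {"op": "play_rows", "data": {"slide": [[0, 0, 0.1], [0, 0, 0.1], [0, 0, 0.05], [0, 0, 0], [0, 0, 0], [0, 0, 0], [0, 0, 0], [0, 0, 0]], "twist": [[0, 0, 0.1], [0, 0, 0.092], [0, 0, 0], [0, 0, 0], [0, 0, 0], [0, 0, 0], [0, 0, 0], [0, 0, 0]]}}

```text
t: 11.45
tool_pos: [0.438, -0.0526, 0.0881]
orientation: [2.038, 2.389, 0.001]
force: [0.3, 0.8, 0.4]
opening: 0.0794
gripper_force: 0.0
```

```bash
python3 - <<'E'
from plan import *
go(.437,-.054,.004,9);print(robot.read_state()['opening'])
snap('side','s3')
# edges of card in side view projected
s=cv2.imread('pics/s3.png');cv2.imwrite('pics/c3.png',cv2.resize(s[200:340,180:360],None,fx=4,fy=4))
E
```

```text
at [ 0.438  -0.0526  0.0881] psi 9.1 tilt [ 0.002 -0.   ] | slide before turn [-0.005 -0.005  0.336] | after turn [-0.005 -0.005  0.336] | twist z 0.001
0.07942405886870596
```

View pics/c3.png

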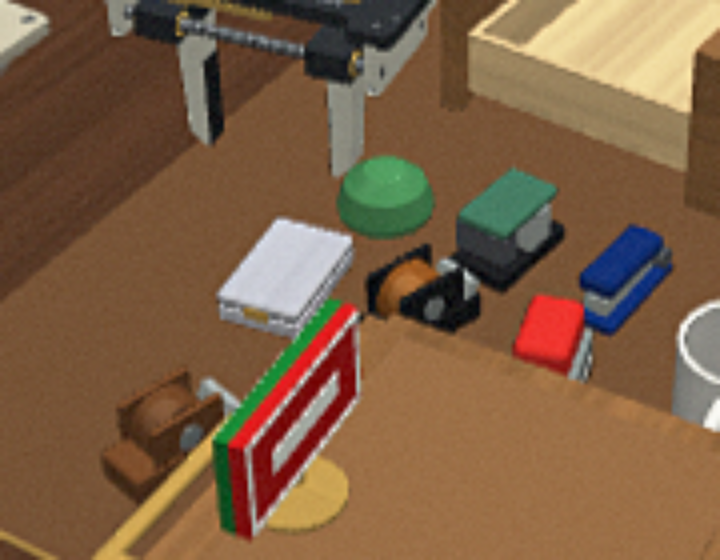

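The fingers stand above and on both sides of the card case (crop 285,270). Going down, gripping and lifting.

>>> {"op": "play_rows", "data": {"slide": [[-0.005, -0.005, 0.08], [0, 0, 0.08], [0, 0, 0.08], [0, 0, 0.06], [0, 0, 0.035], [0, 0, 0], [0, 0, 0], [0, 0, 0]], "twist": [[0, 0, 0], [0, 0, 0], [0, 0, 0], [0, 0, 0], [0, 0, 0], [0, 0, 0], [0, 0, 0], [0, 0, 0]]}}

```text
t: 12.3
tool_pos: [0.4372, -0.0541, 0.0045]
orientation: [2.039, 2.388, 0.001]
force: [-0.5, 0.6, 0.0]
opening: 0.0797
gripper_force: 0.0
```

>>> {"op": "play_rows", "data": {"slide": [[0, 0, 0], [0, 0, 0], [0, 0, 0], [0, 0, 0], [0, 0, 0], [0, 0, 0], [0, 0, 0], [0, 0, 0]], "twist": [[0, 0, 0], [0, 0, 0], [0, 0, 0], [0, 0, 0], [0, 0, 0], [0, 0, 0], [0, 0, 0], [0, 0, 0]], "fingers": 1}}

```text
t: 13.1
tool_pos: [0.4362, -0.0539, 0.0034]
orientation: [-2.04, -2.389, 0.0]
force: [-0.6, 0.3, 0.2]
opening: 0.0205
gripper_force: 0.0
```

>>> {"op": "play_rows", "data": {"slide": [[0, 0, -0.05], [0, 0, -0.1], [0, 0, -0.13], [0, 0, -0.13], [0, 0, -0.13], [0, 0, -0.13], [0, 0, -0.13], [0, 0, 0]], "twist": [[0, 0, 0], [0, 0, 0], [0, 0, 0], [0, 0, 0], [0, 0, 0], [0, 0, 0], [0, 0, 0], [0, 0, 0]]}}

```text
t: 13.9
tool_pos: [0.439, -0.0546, 0.2099]
orientation: [2.034, 2.383, 0.007]
force: [0.7, -1.0, 0.3]
opening: 0.0005
gripper_force: 0.0
```

```bash
python3 - <<'E'
from plan import *
go(.575,.369,.205,87.6)
E
```

```text
at [ 0.439  -0.0546  0.2099] psi 9.0 tilt [ 0.009 -0.002] | slide before turn [1.588 0.803 0.019] | after turn [-0.473  1.716  0.019] | twist z -1.309
```

```bash
python3 - <<'E'
from plan import *
snap('side','s4');snap('top','t4')
from meas import objs
objs('t4',(190,345,240,420))
s=cv2.imread('pics/s4.png');t=cv2.imread('pics/t4.png')
cv2.imwrite('pics/c4.png',np.hstack([cv2.resize(s[200:340,180:360],None,fx=2.2,fy=2.2),cv2.resize(t[190:330,240:420],None,fx=2.2,fy=2.2)]))
E
```

```text
[394. 210.] area 2108 z0.128 all [ 600. -210.] [132. 107.] 79 | top [ 611. -207.] [101.  71.] 89 [ 63.  97. 135.]
[321. 208.] area 535 z0.058 all [627. -50.] [44. 64.] 16 | top [627. -50.] [34. 54.] 17 [ 80.  86. 189.]
[276. 210.] area 419 z0.041 all [622.  54.] [79. 30.] 87 | top [623.  50.] [69. 26.] 88 [121.  72.  65.]
[334. 289.] area 11197 z0.656 all [436. -60.] [348. 191.] 73 | top [412. -49.] [131. 116.] 78 [141. 161. 166.]
```

View pics/c4.png

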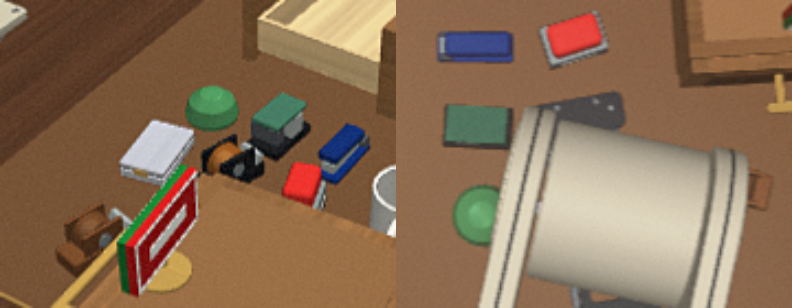

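```bash
python3 - <<'E'
from plan import *
print('tcp pre',pix('side',(.438,-.0526,.0881)),'card top c',pix('side',(.437,-.054,.022)))
for tag in('side0','s3','s4'):
    W=cloud('side',np.load(f'pics/{tag}.npy'));img=cv2.imread(f'pics/{tag}.png').astype(int)
    reg=np.zeros((480,640),bool);reg[245:290,225:275]=1
    m=reg&(img.min(2)>130)&(np.ptp(img,axis=2)<40);P=W[m];P=P[(P[:,2]>.012)&(P[:,2]<.04)]
    print(tag,len(P),np.median(P,0).round(3),P.min(0).round(3),P.max(0).round(3), cv2.minAreaRect((P[:,:2]*1000).astype(np.float32)))
print(robot.read_state())
E
```

```text
tcp pre (np.float64(249.04115923025577), np.float64(244.63677570620652)) card top c (np.float64(249.83368319291986), np.float64(265.77029230004746))
side0 480 [ 0.441 -0.054  0.021] [ 0.409 -0.099  0.012] [ 0.473 -0.006  0.026] ((439.3605041503906, -52.256065368652344), (58.45699691772461, 89.56851196289062), 9.330608367919922)
s3 481 [ 0.441 -0.054  0.021] [ 0.407 -0.1    0.012] [ 0.473 -0.008  0.026] ((439.5120849609375, -53.61404037475586), (57.49026107788086, 87.88365173339844), 8.011515617370605)
s4 485 [ 0.441 -0.054  0.021] [ 0.407 -0.101  0.012] [ 0.474 -0.009  0.026] ((439.0055847167969, -52.674224853515625), (58.22780990600586, 88.77133178710938), 10.726279258728027)
{'t': 14.0, 'q': array([-2.39715733e-01, -3.22439140e-01,  1.89802445e+00,  8.27076971e-07,
        1.56321382e+00, -3.97349337e-01]), 'dq': array([-0.00043602,  0.02199377,  0.04418744,  0.00052097, -0.00927185,
       -0.00193053]), 'joint_torque': array([ 1.47202966e-02, -3.46720076e+01, -5.16729033e+01,  7.11981277e-02,
        1.45829357e-01,  1.07204203e-03]), 'tool_pos': array([ 0.43690569, -0.05407902,  0.2049736 ]), 'orientation': array([2.03801973e+00, 2.38755331e+00, 1.97460645e-03]), 'force': array([0.27104986, 0.0272286 , 0.63978645]), 'wrist_torque': array([ 0.01019507, -0.12710557, -0.00585175]), 'gripper_force': 0.0, 'opening': 0.00033265373447508473}
```

```bash
python3 - <<'E'
from plan import *
for tag,z in(('s3',.0881),('s1',.1647)):
    W=cloud('side',np.load(f'pics/{tag}.npy'));c=(.438,-.0526) if tag=='s3' else (.5903,.3044)
    m=(abs(W[...,0]-c[0])<.07)&(abs(W[...,1]-c[1])<.07)&(W[...,2]>.06 if tag=='s3' else W[...,2]>.13)&(W[...,2]<.25)
    if tag=='s1': m&=(abs(W[...,1]-c[1])<.02)
    P=W[m];i=np.argsort(P[:,2])[:25];print(tag,z,len(P));print(P[i][::5].round(3))
E
```

```text
s3 0.0881 1661
[[ 0.396 -0.052  0.107]
 [ 0.396 -0.068  0.111]
 [ 0.395 -0.05   0.112]
 [ 0.388 -0.068  0.114]
 [ 0.489 -0.052  0.116]]
s1 0.1647 356
[[0.655 0.286 0.13 ]
 [0.652 0.287 0.132]
 [0.659 0.288 0.134]
 [0.657 0.286 0.134]
 [0.657 0.293 0.136]]
```

```bash
python3 - <<'E'
from plan import *
W=cloud('side',np.load('pics/s1.npy'));m=(abs(W[...,0]-.59)<.03)&(abs(W[...,1]-.304)<.05)&(W[...,2]>.14)&(W[...,2]<.25)
P=W[m];i=np.argsort(P[:,2])[:40];print(P[i][::5].round(3))
print(tool()[1])
p,d=snap('side','s5');W=cloud('side',d);c=tool()[1]
m=(abs(W[...,0]-c[0])<.03)&(abs(W[...,1]-c[1])<.05)&(W[...,2]>.15)&(W[...,2]<.3)
P=W[m];i=np.argsort(P[:,2])[:40];print(P[i][::5].round(3))
E
```

```text
[[0.596 0.301 0.185]
 [0.592 0.296 0.189]
 [0.6   0.315 0.192]
 [0.582 0.292 0.194]
 [0.601 0.287 0.196]
 [0.599 0.291 0.197]
 [0.596 0.291 0.199]
 [0.599 0.303 0.2  ]]
[ 0.43690569 -0.05407902  0.2049736 ]
[[ 0.441 -0.06   0.224]
 [ 0.439 -0.061  0.227]
 [ 0.447 -0.063  0.231]
 [ 0.441 -0.062  0.231]
 [ 0.443 -0.062  0.234]
 [ 0.431 -0.065  0.235]
 [ 0.444 -0.059  0.236]
 [ 0.437 -0.065  0.236]]
```

Both views agree that the real fingertips sit about 20 mm above the reported TCP, so the fingers closed above the card case. From here I take tip z as reported z + 0.02. Retrying lower, with a force check.

>>> {"op": "play_rows", "data": {"slide": [[0, 0, 0.1], [0, 0, 0.1], [0, 0, 0.12], [0, 0, 0.12], [0, 0, 0.12], [0, 0, 0.08], [0, 0, 0.08], [0, 0, 0]], "twist": [[0, 0, 0], [0, 0, 0], [0, 0, 0], [0, 0, 0], [0, 0, 0], [0, 0, 0], [0, 0, 0], [0, 0, 0]], "fingers": -0.72}}

```text
t: 14.85
tool_pos: [0.4321, -0.0529, 0.0192]
orientation: [-2.035, -2.384, 0.006]
force: [-1.9, 0.9, 0.2]
opening: 0.0596
gripper_force: 0.0
```

>>> {"op": "play_rows", "data": {"slide": [[0, 0, 0.04], [0, 0, 0.03], [0, 0, 0.03], [0, 0, 0.02], [0, 0, 0.02], [0, 0, 0.01], [0, 0, 0], [0, 0, 0]], "twist": [[0, 0, 0], [0, 0, 0], [0, 0, 0], [0, 0, 0], [0, 0, 0], [0, 0, 0], [0, 0, 0], [0, 0, 0]]}}

```text
t: 15.65
tool_pos: [0.4364, -0.0539, -0.014]
orientation: [2.04, 2.389, 0.0]
force: [-0.3, 0.2, 0.1]
opening: 0.0799
gripper_force: 0.0
```

>>> {"op": "play_rows", "data": {"slide": [[0, 0, 0], [0, 0, 0], [0, 0, 0], [0, 0, 0], [0, 0, 0], [0, 0, 0], [0, 0, 0], [0, 0, 0]], "twist": [[0, 0, 0], [0, 0, 0], [0, 0, 0], [0, 0, 0], [0, 0, 0], [0, 0, 0], [0, 0, 0], [0, 0, 0]], "fingers": 1}}

```text
t: 16.45
tool_pos: [0.4365, -0.0539, -0.0139]
orientation: [2.039, 2.389, 0.0]
force: [0.3, -0.8, 1.9]
opening: 0.0557
gripper_force: 25.0
```

>>> {"op": "play_rows", "data": {"slide": [[0, 0, -0.05], [0, 0, -0.1], [0, 0, -0.13], [0, 0, -0.13], [0, 0, -0.13], [0, 0, -0.13], [0, 0, -0.13], [0, 0, 0]], "twist": [[0, 0, 0], [0, 0, 0], [0, 0, 0], [0, 0, 0], [0, 0, 0], [0, 0, 0], [0, 0, 0], [0, 0, 0]]}}

```text
t: 17.25
tool_pos: [0.4388, -0.0545, 0.1918]
orientation: [2.035, 2.384, 0.006]
force: [0.6, -0.1, -0.7]
opening: 0.056
gripper_force: 25.0
```

```bash
python3 - <<'E'
from plan import *
go(.575,.369,.19,87.6)
E
```

```text
at [ 0.4388 -0.0545  0.1918] psi 9.0 tilt [ 0.008 -0.002] | slide before turn [1.587 0.804 0.007] | after turn [-0.474  1.715  0.007] | twist z -1.309
```

>>> {"op": "play_rows", "data": {"slide": [[0.14, 0.07, 0], [0.14, 0.07, 0], [0.14, 0.07, 0], [0.14, 0.07, 0], [0.14, 0.07, 0], [0.14, 0.07, 0], [0.14, 0.07, 0], [0.14, 0.07, 0]], "twist": [[0, 0, 0], [0, 0, 0], [0, 0, 0], [0, 0, 0], [0, 0, 0], [0, 0, 0], [0, 0, 0], [0, 0, 0]]}}

```text
t: 18.05
tool_pos: [0.53, 0.246, 0.1851]
orientation: [-2.039, -2.389, 0.002]
force: [-0.3, -0.1, -0.6]
opening: 0.0556
gripper_force: 25.0
```

>>> {"op": "play_rows", "data": {"slide": [[0.154, 0.084, 0], [0.154, 0.084, 0], [0.154, 0.084, 0], [0, 0, 0], [0, 0, 0], [0, 0, 0], [0, 0, 0], [0, 0, 0]], "twist": [[0, 0, 0], [0, 0, 0], [0, 0, 0], [0, 0, -0.14], [0, 0, -0.14], [0, 0, -0.14], [0, 0, -0.14], [0, 0, -0.14]]}}

```text
t: 18.85
tool_pos: [0.5738, 0.3682, 0.1848]
orientation: [-1.038, -2.963, 0.003]
force: [0.1, -0.1, -2.3]
opening: 0.0556
gripper_force: 25.0
```

>>> {"op": "play_rows", "data": {"slide": [[0, 0, 0], [0, 0, 0], [0, 0, 0], [0, 0, 0], [0, 0, 0], [0, 0, 0], [0, 0, 0], [0, 0, 0]], "twist": [[0, 0, -0.122], [0, 0, -0.122], [0, 0, -0.122], [0, 0, -0.122], [0, 0, -0.122], [0, 0, 0], [0, 0, 0], [0, 0, 0]]}}

```text
t: 19.65
tool_pos: [0.5744, 0.3684, 0.1855]
orientation: [-0.07, -3.14, 0.001]
force: [-1.3, -0.2, -0.8]
opening: 0.0558
gripper_force: 25.0
```

```bash
python3 - <<'E'
from plan import *
go(.575,.369,.010,87.6)
E
```

```text
at [0.5744 0.3684 0.1855] psi 87.5 tilt [-0.001 -0.   ] | slide before turn [-0.002  0.003  0.702] | after turn [-0.002  0.003  0.702] | twist z -0.002
```

>>> {"op": "play_rows", "data": {"slide": [[0, 0, 0.1], [0, 0, 0.1], [0, 0, 0.1], [0, 0, 0.06], [0, 0, 0.06], [0, 0, 0.04], [0, 0, 0], [0, 0, 0]], "twist": [[0, 0, 0], [0, 0, 0], [0, 0, 0], [0, 0, 0], [0, 0, 0], [0, 0, 0], [0, 0, 0], [0, 0, 0]]}}

```text
t: 20.45
tool_pos: [0.5751, 0.3688, 0.0716]
orientation: [0.065, 3.14, 0.001]
force: [0.3, -0.2, -1.7]
opening: 0.0557
gripper_force: 25.0
```

>>> {"op": "play_rows", "data": {"slide": [[0, 0, 0.05], [0, 0, 0.05], [0, 0, 0.04], [0, 0, 0.04], [0, 0, 0.03], [0, 0, 0.02], [0, 0, 0.01], [0, 0, 0]], "twist": [[0, 0, 0], [0, 0, 0], [0, 0, 0], [0, 0, 0], [0, 0, 0], [0, 0, 0], [0, 0, 0], [0, 0, 0]]}}

```text
t: 21.25
tool_pos: [0.5745, 0.3685, 0.0106]
orientation: [-0.065, -3.141, 0.0]
force: [-0.1, 1.2, -1.4]
opening: 0.0555
gripper_force: 25.0
```

>>> {"op": "play_rows", "data": {"slide": [[0, 0, 0], [0, 0, 0], [0, 0, 0], [0, 0, -0.04], [0, 0, -0.1], [0, 0, -0.16], [0, 0, -0.16], [0, 0, -0.16]], "twist": [[0, 0, 0], [0, 0, 0], [0, 0, 0], [0, 0, 0], [0, 0, 0], [0, 0, 0], [0, 0, 0], [0, 0, 0]], "fingers": -0.42}}

```text
t: 22.05
tool_pos: [0.5746, 0.3685, 0.1685]
orientation: [0.065, 3.14, 0.001]
force: [1.4, -0.5, 1.0]
opening: 0.0657
gripper_force: 0.0
```

```bash
python3 - <<'E'
from plan import *
go(.5375,.052,.12,-3)
snap('side','s6')
s=cv2.imread('pics/s6.png');cv2.imwrite('pics/c6.png',cv2.resize(s[130:290,240:460],None,fx=3,fy=3))
E
```

```text
at [0.5746 0.3685 0.1685] psi 87.6 tilt [0.001 0.   ] | slide before turn [ 0.096 -1.271  0.194] | after turn [-1.272 -0.082  0.194] | twist z 1.510
```

View pics/c6.png

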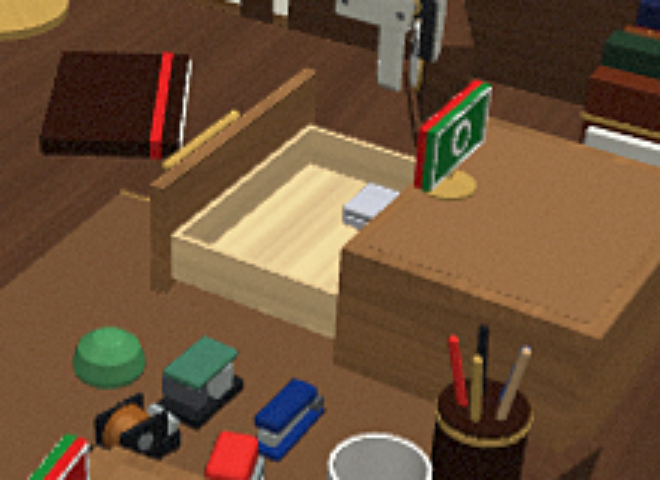

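The card case lies flat in the drawer (crop 370,205). The punch is next.

>>> {"op": "play_rows", "data": {"slide": [[0.012, -0.159, 0], [0.012, -0.159, 0], [0.012, -0.159, 0], [0.012, -0.159, 0], [0.012, -0.159, 0], [0.012, -0.159, 0], [0.012, -0.159, 0], [0.012, -0.159, 0]], "twist": [[0, 0, 0], [0, 0, 0], [0, 0, 0], [0, 0, 0], [0, 0, 0], [0, 0, 0], [0, 0, 0], [0, 0, 0]]}}

```text
t: 22.9
tool_pos: [0.5374, 0.0504, 0.1669]
orientation: [0.065, 3.139, 0.0]
force: [0.2, 0.1, 0.1]
opening: 0.0658
gripper_force: 0.0
```

>>> {"op": "play_rows", "data": {"slide": [[0, 0, 0], [0, 0, 0], [0, 0, 0], [0, 0, 0], [0, 0, 0], [0, 0, 0], [0, 0, 0], [0, 0, 0]], "twist": [[0, 0, 0.137], [0, 0, 0.137], [0, 0, 0.137], [0, 0, 0.137], [0, 0, 0.137], [0, 0, 0.137], [0, 0, 0.137], [0, 0, 0.137]]}}

```text
t: 23.7
tool_pos: [0.5377, 0.0518, 0.1668]
orientation: [1.767, 2.596, 0.001]
force: [0.6, -0.6, 0.1]
opening: 0.0658
gripper_force: 0.0
```

>>> {"op": "play_rows", "data": {"slide": [[0, 0, 0], [0, 0, 0], [0, 0, 0], [0, 0, 0.1], [0, 0, 0.1], [0, 0, 0.1], [0, 0, 0], [0, 0, 0]], "twist": [[0, 0, 0.137], [0, 0, 0.137], [0, 0, 0.137], [0, 0, 0], [0, 0, 0], [0, 0, 0], [0, 0, 0], [0, 0, 0]]}}

```text
t: 24.5
tool_pos: [0.5375, 0.0518, 0.0916]
orientation: [-2.275, -2.167, 0.0]
force: [-0.6, 0.1, 0.4]
opening: 0.0659
gripper_force: 0.0
```

```bash
python3 - <<'E'
from plan import *
go(.5375,.052,-.004,-3)
snap('side','s7')
s=cv2.imread('pics/s7.png');cv2.imwrite('pics/c7.png',cv2.resize(s[200:340,180:400],None,fx=3,fy=3))
E
```

```text
at [0.5375 0.0518 0.0916] psi -2.8 tilt [-0.  0.] | slide before turn [0.001 0.    0.382] | after turn [0.001 0.    0.382] | twist z 0.004
```

View pics/c7.png

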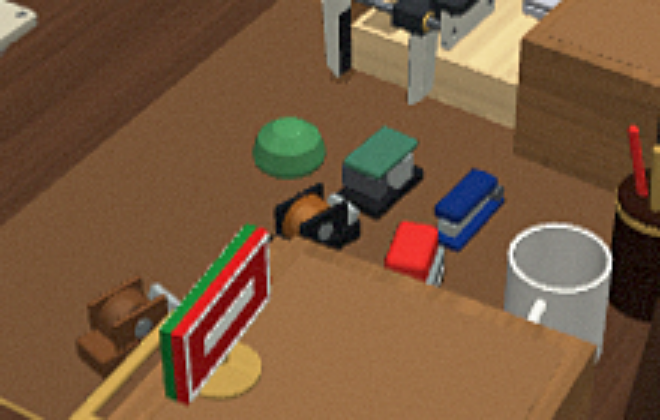

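The fingers straddle the punch (crop 380,160) from above. Going down to grip.

>>> {"op": "play_rows", "data": {"slide": [[0, 0, 0.08], [0, 0, 0.08], [0, 0, 0.08], [0, 0, 0.06], [0, 0, 0.05], [0, 0, 0.03], [0, 0, 0], [0, 0, 0]], "twist": [[0, 0, 0], [0, 0, 0], [0, 0, 0], [0, 0, 0], [0, 0, 0], [0, 0, 0], [0, 0, 0], [0, 0, 0]]}}

```text
t: 25.35
tool_pos: [0.538, 0.0518, -0.0035]
orientation: [2.274, 2.166, 0.001]
force: [0.2, 0.2, -0.2]
opening: 0.0657
gripper_force: 0.0
```

>>> {"op": "play_rows", "data": {"slide": [[0, 0, 0], [0, 0, 0], [0, 0, 0], [0, 0, 0], [0, 0, 0], [0, 0, 0], [0, 0, 0], [0, 0, 0]], "twist": [[0, 0, 0], [0, 0, 0], [0, 0, 0], [0, 0, 0], [0, 0, 0], [0, 0, 0], [0, 0, 0], [0, 0, 0]], "fingers": 1}}

```text
t: 26.15
tool_pos: [0.538, 0.0519, -0.0037]
orientation: [2.274, 2.166, 0.001]
force: [1.5, 0.4, 4.0]
opening: 0.0383
gripper_force: 24.9
```

>>> {"op": "play_rows", "data": {"slide": [[0, 0, -0.05], [0, 0, -0.1], [0, 0, -0.13], [0, 0, -0.13], [0, 0, -0.13], [0, 0, -0.13], [0, 0, -0.13], [0, 0, 0]], "twist": [[0, 0, 0], [0, 0, 0], [0, 0, 0], [0, 0, 0], [0, 0, 0], [0, 0, 0], [0, 0, 0], [0, 0, 0]]}}

```text
t: 26.95
tool_pos: [0.5399, 0.0518, 0.2015]
orientation: [2.271, 2.163, 0.009]
force: [-0.0, -0.5, -3.3]
opening: 0.038
gripper_force: 24.9
```

```bash
python3 - <<'E'
from plan import *
go(.574,.2915,.19,87.6,p=(.5375,.0518,.19))
E
```

```text
at [0.5375 0.0518 0.19  ] psi -2.8 tilt [0.008 0.   ] | slide before turn [ 0.965  0.099 -0.   ] | after turn [-0.106  0.964 -0.   ] | twist z -1.506
```

>>> {"op": "play_rows", "data": {"slide": [[0.121, 0.0125, 0], [0.121, 0.0125, 0], [0.121, 0.0125, 0], [0.121, 0.0125, 0], [0.121, 0.0125, 0], [0.121, 0.0125, 0], [0.121, 0.0125, 0], [0.121, 0.0125, 0]], "twist": [[0, 0, 0], [0, 0, 0], [0, 0, 0], [0, 0, 0], [0, 0, 0], [0, 0, 0], [0, 0, 0], [0, 0, 0]]}}

```text
t: 27.75
tool_pos: [0.5729, 0.293, 0.1932]
orientation: [-2.274, -2.166, 0.006]
force: [0.9, 0.4, -3.3]
opening: 0.038
gripper_force: 24.9
```

>>> {"op": "play_rows", "data": {"slide": [[0, 0, 0], [0, 0, 0], [0, 0, 0], [0, 0, 0], [0, 0, 0], [0, 0, 0], [0, 0, 0], [0, 0, 0]], "twist": [[0, 0, -0.137], [0, 0, -0.137], [0, 0, -0.137], [0, 0, -0.137], [0, 0, -0.137], [0, 0, -0.137], [0, 0, -0.137], [0, 0, -0.137]]}}

```text
t: 28.55
tool_pos: [0.5728, 0.2917, 0.1931]
orientation: [-0.724, -3.053, 0.004]
force: [-0.3, -0.1, -4.3]
opening: 0.0377
gripper_force: 24.9
```

>>> {"op": "play_rows", "data": {"slide": [[0, 0, 0], [0, 0, 0], [0, 0, 0], [0, 0, 0.1], [0, 0, 0.1], [0, 0, 0.1], [0, 0, 0.05], [0, 0, 0]], "twist": [[0, 0, -0.137], [0, 0, -0.137], [0, 0, -0.137], [0, 0, 0], [0, 0, 0], [0, 0, 0], [0, 0, 0], [0, 0, 0]]}}

```text
t: 29.35
tool_pos: [0.5715, 0.2911, 0.1041]
orientation: [-0.065, -3.134, 0.005]
force: [-0.3, -0.1, -4.3]
opening: 0.0378
gripper_force: 24.9
```

```bash
python3 - <<'E'
from plan import *
go(.574,.2915,.020,87.6);print(robot.read_state()['opening'])
E
```

```text
at [0.5715 0.2911 0.1041] psi 87.6 tilt [-0.007 -0.003] | slide before turn [-0.01   0.002  0.336] | after turn [-0.01   0.002  0.336] | twist z 0.001
0.037801653526812466
```

>>> {"op": "play_rows", "data": {"slide": [[0, 0, 0.08], [0, 0, 0.07], [0, 0, 0.06], [0, 0, 0.05], [0, 0, 0.04], [0, 0, 0.02], [0, 0, 0.01], [0, 0, 0]], "twist": [[0, 0, 0], [0, 0, 0], [0, 0, 0], [0, 0, 0], [0, 0, 0], [0, 0, 0], [0, 0, 0], [0, 0, 0]]}}

```text
t: 30.15
tool_pos: [0.5744, 0.2924, 0.026]
orientation: [0.065, 3.141, 0.0]
force: [-0.3, -0.0, -3.0]
opening: 0.0379
gripper_force: 24.9
```

>>> {"op": "play_rows", "data": {"slide": [[0, 0, 0], [0, 0, 0], [0, 0, 0], [0, 0, -0.04], [0, 0, -0.1], [0, 0, -0.16], [0, 0, -0.16], [0, 0, -0.16]], "twist": [[0, 0, 0], [0, 0, 0], [0, 0, 0], [0, 0, 0], [0, 0, 0], [0, 0, 0], [0, 0, 0], [0, 0, 0]], "fingers": -0.2}}

```text
t: 30.95
tool_pos: [0.5742, 0.2923, 0.1836]
orientation: [0.065, 3.14, 0.001]
force: [1.3, 0.6, 0.7]
opening: 0.0555
gripper_force: 0.0
```

```bash
python3 - <<'E'
from plan import *
go(.622,.0525,.12,-2)
E
```

```text
at [0.5742 0.2923 0.1836] psi 87.6 tilt [0.001 0.   ] | slide before turn [-0.231 -0.951  0.254] | after turn [-0.952  0.224  0.254] | twist z 1.494
```

>>> {"op": "play_rows", "data": {"slide": [[-0.029, -0.119, 0], [-0.029, -0.119, 0], [-0.029, -0.119, 0], [-0.029, -0.119, 0], [-0.029, -0.119, 0], [-0.029, -0.119, 0], [-0.029, -0.119, 0], [-0.029, -0.119, 0]], "twist": [[0, 0, 0], [0, 0, 0], [0, 0, 0], [0, 0, 0], [0, 0, 0], [0, 0, 0], [0, 0, 0], [0, 0, 0]]}}

```text
t: 31.75
tool_pos: [0.6228, 0.0509, 0.1823]
orientation: [0.065, 3.139, 0.0]
force: [0.2, -0.0, 0.5]
opening: 0.0557
gripper_force: 0.0
```

>>> {"op": "play_rows", "data": {"slide": [[0, 0, 0], [0, 0, 0], [0, 0, 0], [0, 0, 0], [0, 0, 0], [0, 0, 0], [0, 0, 0], [0, 0, 0]], "twist": [[0, 0, 0.136], [0, 0, 0.136], [0, 0, 0.136], [0, 0, 0.136], [0, 0, 0.136], [0, 0, 0.136], [0, 0, 0.136], [0, 0, 0.136]]}}

```text
t: 32.55
tool_pos: [0.6226, 0.0521, 0.1822]
orientation: [1.756, 2.604, 0.001]
force: [0.7, 0.5, 0.6]
opening: 0.0556
gripper_force: 0.0
```

>>> {"op": "play_rows", "data": {"slide": [[0, 0, 0], [0, 0, 0], [0, 0, 0], [0, 0, 0.1], [0, 0, 0.1], [0, 0, 0.1], [0, 0, 0.05], [0, 0, 0]], "twist": [[0, 0, 0.136], [0, 0, 0.136], [0, 0, 0.136], [0, 0, 0], [0, 0, 0], [0, 0, 0], [0, 0, 0], [0, 0, 0]]}}

```text
t: 33.35
tool_pos: [0.6209, 0.0521, 0.0917]
orientation: [-2.261, -2.178, 0.004]
force: [1.0, 0.6, -0.2]
opening: 0.0559
gripper_force: 0.0
```

```bash
python3 - <<'E'
from plan import *
go(.622,.0525,-.012,-2);print(robot.read_state()['opening'])
snap('side','s8');d=np.load('pics/s8.npy');W=cloud('side',d);img=cv2.imread('pics/s8.png').astype(int)
m=(img[...,0]-img[...,2]>35)&(abs(W[...,0]-.62)<.08)&(abs(W[...,1]-.05)<.08)&(W[...,2]<.06)
P=W[m];print('blue',len(P),P.mean(0).round(3),P.min(0).round(3),P.max(0).round(3))
m=(img[...,1]-img[...,2]>10)&(abs(W[...,0]-.574)<.06)&(abs(W[...,1]-.2915)<.08)&(W[...,2]<.11)
P=W[m];print('punch',len(P), P.mean(0).round(3) if len(P) else '')
E
```

```text
at [0.6209 0.0521 0.0917] psi -2.1 tilt [-0.003 -0.   ] | slide before turn [0.002 0.004 0.415] | after turn [0.002 0.004 0.415] | twist z -0.002
0.05594323311316976
blue 291 [0.629 0.045 0.026] [0.612 0.012 0.003] [0.642 0.091 0.044]
punch 0
```

Stapler is still in place under the fingers. Going down to grip and lift.

>>> {"op": "play_rows", "data": {"slide": [[0, 0, 0.08], [0, 0, 0.08], [0, 0, 0.08], [0, 0, 0.07], [0, 0, 0.06], [0, 0, 0.03], [0, 0, 0], [0, 0, 0]], "twist": [[0, 0, 0], [0, 0, 0], [0, 0, 0], [0, 0, 0], [0, 0, 0], [0, 0, 0], [0, 0, 0], [0, 0, 0]]}}

```text
t: 34.2
tool_pos: [0.6229, 0.0521, -0.0059]
orientation: [2.262, 2.179, 0.001]
force: [-0.5, -0.1, -0.7]
opening: 0.0558
gripper_force: 0.0
```

>>> {"op": "play_rows", "data": {"slide": [[0, 0, 0], [0, 0, 0], [0, 0, 0], [0, 0, 0], [0, 0, 0], [0, 0, 0], [0, 0, 0], [0, 0, 0]], "twist": [[0, 0, 0], [0, 0, 0], [0, 0, 0], [0, 0, 0], [0, 0, 0], [0, 0, 0], [0, 0, 0], [0, 0, 0]], "fingers": 1}}

```text
t: 35.0
tool_pos: [0.6228, 0.0521, -0.0061]
orientation: [2.262, 2.179, 0.001]
force: [-0.6, 0.2, 4.1]
opening: 0.0301
gripper_force: 25.0
```

>>> {"op": "play_rows", "data": {"slide": [[0, 0, -0.05], [0, 0, -0.1], [0, 0, -0.13], [0, 0, -0.13], [0, 0, -0.13], [0, 0, -0.13], [0, 0, -0.13], [0, 0, 0]], "twist": [[0, 0, 0], [0, 0, 0], [0, 0, 0], [0, 0, 0], [0, 0, 0], [0, 0, 0], [0, 0, 0], [0, 0, 0]]}}

```text
t: 35.8
tool_pos: [0.6251, 0.0522, 0.2]
orientation: [2.258, 2.176, 0.01]
force: [0.5, 0.1, 0.1]
opening: 0.0299
gripper_force: 25.0
```

```bash
python3 - <<'E'
from plan import *
go(.573,.2265,.19,87.6,p=(.6215,.0521,.19))
E
```

```text
at [0.6215 0.0521 0.19  ] psi -2.1 tilt [0.009 0.   ] | slide before turn [ 0.69 -0.22 -0.  ] | after turn [ 0.223  0.689 -0.   ] | twist z -1.495
```

>>> {"op": "play_rows", "data": {"slide": [[0.086, -0.028, 0], [0.086, -0.028, 0], [0.086, -0.028, 0], [0.086, -0.028, 0], [0.086, -0.028, 0], [0.086, -0.028, 0], [0.086, -0.028, 0], [0.086, -0.028, 0]], "twist": [[0, 0, 0], [0, 0, 0], [0, 0, 0], [0, 0, 0], [0, 0, 0], [0, 0, 0], [0, 0, 0], [0, 0, 0]]}}

```text
t: 36.6
tool_pos: [0.5716, 0.2267, 0.192]
orientation: [-2.262, -2.179, 0.003]
force: [0.9, -0.3, -1.9]
opening: 0.0301
gripper_force: 25.0
```

>>> {"op": "play_rows", "data": {"slide": [[0, 0, 0], [0, 0, 0], [0, 0, 0], [0, 0, 0], [0, 0, 0], [0, 0, 0], [0, 0, 0], [0, 0, 0]], "twist": [[0, 0, -0.136], [0, 0, -0.136], [0, 0, -0.136], [0, 0, -0.136], [0, 0, -0.136], [0, 0, -0.136], [0, 0, -0.136], [0, 0, -0.136]]}}

```text
t: 37.4
tool_pos: [0.5719, 0.2258, 0.192]
orientation: [-0.72, -3.056, 0.002]
force: [0.6, 0.3, -0.8]
opening: 0.03
gripper_force: 25.0
```

>>> {"op": "play_rows", "data": {"slide": [[0, 0, 0], [0, 0, 0], [0, 0, 0], [0, 0, 0], [0, 0, 0.08], [0, 0, 0.08], [0, 0, 0.04], [0, 0, 0]], "twist": [[0, 0, -0.136], [0, 0, -0.136], [0, 0, -0.136], [0, 0, 0], [0, 0, 0], [0, 0, 0], [0, 0, 0], [0, 0, 0]]}}

```text
t: 38.2
tool_pos: [0.5711, 0.2256, 0.1408]
orientation: [-0.069, -3.137, 0.002]
force: [0.3, 0.1, -1.1]
opening: 0.03
gripper_force: 25.0
```

```bash
python3 - <<'E'
from plan import *
go(.573,.2265,.019,87.6);print(robot.read_state()['opening'])
E
```

```text
at [0.5711 0.2256 0.1408] psi 87.5 tilt [-0.004 -0.001] | slide before turn [-0.007  0.004  0.487] | after turn [-0.007  0.004  0.487] | twist z -0.002
0.02996765869300543
```

>>> {"op": "play_rows", "data": {"slide": [[0, 0.002, 0.09], [0, 0, 0.09], [0, 0, 0.09], [0, 0, 0.08], [0, 0, 0.06], [0, 0, 0.04], [0, 0, 0.03], [0, 0, 0]], "twist": [[0, 0, 0], [0, 0, 0], [0, 0, 0], [0, 0, 0], [0, 0, 0], [0, 0, 0], [0, 0, 0], [0, 0, 0]]}}

```text
t: 39.0
tool_pos: [0.5725, 0.2265, 0.0228]
orientation: [-0.065, -3.14, 0.0]
force: [-0.1, 0.3, -1.5]
opening: 0.0299
gripper_force: 25.0
```

>>> {"op": "play_rows", "data": {"slide": [[0, 0, 0], [0, 0, 0], [0, 0, 0], [0, 0, -0.04], [0, 0, -0.1], [0, 0, -0.16], [0, 0, -0.16], [0, 0, -0.16]], "twist": [[0, 0, 0], [0, 0, 0], [0, 0, 0], [0, 0, 0], [0, 0, 0], [0, 0, 0], [0, 0, 0], [0, 0, 0]], "fingers": 0.1}}

```text
t: 39.8
tool_pos: [0.5728, 0.2266, 0.1811]
orientation: [0.065, 3.14, 0.001]
force: [-0.3, 0.2, 0.1]
opening: 0.042
gripper_force: 0.0
```

```bash
python3 - <<'E'
from plan import *
go(.627,-.050,.12,17);print(robot.read_state()['opening'])
E
```

```text
at [0.5728 0.2266 0.1811] psi 87.6 tilt [0.001 0.   ] | slide before turn [-0.262 -1.096  0.244] | after turn [-1.121 -0.116  0.244] | twist z 1.177
0.0419818414049271
```

>>> {"op": "play_rows", "data": {"slide": [[-0.033, -0.137, 0], [-0.033, -0.137, 0], [-0.033, -0.137, 0], [-0.033, -0.137, 0], [-0.033, -0.137, 0], [-0.033, -0.137, 0], [-0.033, -0.137, 0], [-0.033, -0.137, 0]], "twist": [[0, 0, 0], [0, 0, 0], [0, 0, 0], [0, 0, 0], [0, 0, 0], [0, 0, 0], [0, 0, 0], [0, 0, 0]], "fingers": -0.42}}

```text
t: 40.6
tool_pos: [0.6278, -0.0514, 0.1798]
orientation: [0.065, 3.14, -0.0]
force: [0.1, -0.8, -0.0]
opening: 0.0659
gripper_force: 0.0
```

>>> {"op": "play_rows", "data": {"slide": [[0, 0, 0], [0, 0, 0], [0, 0, 0], [0, 0, 0], [0, 0, 0], [0, 0, 0], [0, 0, 0], [0, 0, 0]], "twist": [[0, 0, 0.131], [0, 0, 0.131], [0, 0, 0.131], [0, 0, 0.131], [0, 0, 0.131], [0, 0, 0.131], [0, 0, 0.131], [0, 0, 0.131]]}}

```text
t: 41.4
tool_pos: [0.6277, -0.0499, 0.1797]
orientation: [1.701, 2.64, 0.001]
force: [-0.9, -0.1, -0.5]
opening: 0.0661
gripper_force: 0.0
```

>>> {"op": "play_rows", "data": {"slide": [[0, 0, 0], [0, 0, 0.1], [0, 0, 0.1], [0, 0, 0.08], [0, 0, 0], [0, 0, 0], [0, 0, 0], [0, 0, 0]], "twist": [[0, 0, 0.131], [0, 0, 0], [0, 0, 0], [0, 0, 0], [0, 0, 0], [0, 0, 0], [0, 0, 0], [0, 0, 0]]}}

```text
t: 42.2
tool_pos: [0.6287, -0.0501, 0.1105]
orientation: [1.87, 2.521, 0.002]
force: [-0.2, 0.2, -0.1]
opening: 0.066
gripper_force: 0.0
```

```bash
python3 - <<'E'
from plan import *
go(.627,-.050,.012,17);print(robot.read_state()['opening'])
snap('side','s9');s=cv2.imread('pics/s9.png');cv2.imwrite('pics/c9.png',cv2.resize(s[180:340,230:430],None,fx=3,fy=3))
E
```

```text
at [ 0.6287 -0.0501  0.1105] psi 16.9 tilt [ 0.003 -0.   ] | slide before turn [ 0.002 -0.006  0.394] | after turn [ 0.002 -0.006  0.394] | twist z -0.002
0.06598369265585163
```

View pics/c9.png

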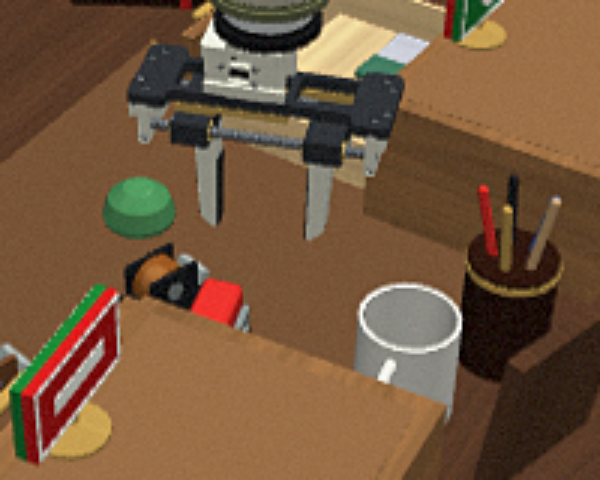

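The stamp looks displaced: red top now at about (303,281) in the side view, where it was (317,284). Re-measuring.

```bash
cat > m9.py <<'E'
from plan import *
def red(tag):
    W=cloud('side',np.load(f'pics/{tag}.npy'));img=cv2.imread(f'pics/{tag}.png').astype(int)
    m=(img[...,2]-img[...,1]>90)&(W[...,0]>.45)&(W[...,0]<.75)&(abs(W[...,1]+.05)<.12)&(W[...,2]<.075)&(W[...,2]>.048)
    P=W[m];print(tag,len(P),P.mean(0).round(3),cv2.minAreaRect((P[:,:2]*1000).astype(np.float32)))
if __name__=='__main__':
    for t in('side0','s8','s9'): red(t)
    from meas import objs
    snap('top','t9');objs('t9',(190,345,240,420));go(.70,-.05,.2,17)
E
python3 m9.py
```

```text
side0 225 [ 0.632 -0.053  0.054] ((630.3522338867188, -51.23291778564453), (33.85929870605469, 55.971290588378906), 13.652549743652344)
s8 225 [ 0.632 -0.053  0.054] ((630.5879516601562, -50.04323196411133), (34.03365707397461, 56.45198059082031), 16.045238494873047)
s9 180 [ 0.598 -0.066  0.055] ((596.7615966796875, -65.76924133300781), (33.622005462646484, 52.97876739501953), 15.308769226074219)
[327. 265.] area 13655 z0.616 all [528. -84.] [219. 414.] 42 | top [397.  -8.] [114.  63.] 88 [128. 148. 160.]
[319. 250.] area 579 z0.048 all [529. -44.] [80. 37.] 74 | top [529. -44.] [48. 36.] 74 [ 64.  80. 102.]
[393. 273.] area 564 z0.049 all [ 472. -211.] [79. 36.] 74 | top [ 472. -212.] [48. 36.] 74 [ 64.  86. 119.]
at [ 0.6282 -0.05    0.1098] psi 16.9 tilt [ 0.002 -0.   ] | slide before turn [-0.083  0.275 -0.361] | after turn [-0.084  0.275 -0.361] | twist z -0.002
```

>>> {"op": "play_rows", "data": {"slide": [[-0.008, -0.076, 0], [-0.008, -0.076, 0], [0, 0, 0.08], [0, 0, 0.08], [0, 0, 0.04], [0, 0, 0], [0, 0, 0], [0, 0, 0]], "twist": [[0, 0, 0], [0, 0, 0], [0, 0, 0], [0, 0, 0], [0, 0, 0], [0, 0, 0], [0, 0, 0], [0, 0, 0]], "fingers": -0.16}}

```text
t: 43.1
tool_pos: [0.5933, -0.0649, 0.0597]
orientation: [1.87, 2.522, 0.001]
force: [-0.1, -0.3, -0.1]
opening: 0.0537
gripper_force: 0.0
```

```bash
python3 - <<'E'
from m9 import *
go(.593,-.065,.012,16.5)
snap('side','s10');red('s10');s=cv2.imread('pics/s10.png');cv2.imwrite('pics/c10.png',cv2.resize(s[200:320,230:380],None,fx=4,fy=4))
E
```

```text
at [ 0.5933 -0.0649  0.0597] psi 16.9 tilt [ 0.002 -0.   ] | slide before turn [-0.    -0.001  0.191] | after turn [-0.    -0.001  0.191] | twist z 0.007
s10 179 [ 0.598 -0.065  0.055] ((596.8975830078125, -65.9913330078125), (33.19997787475586, 52.2615852355957), 14.4825439453125)
```

View pics/c10.png

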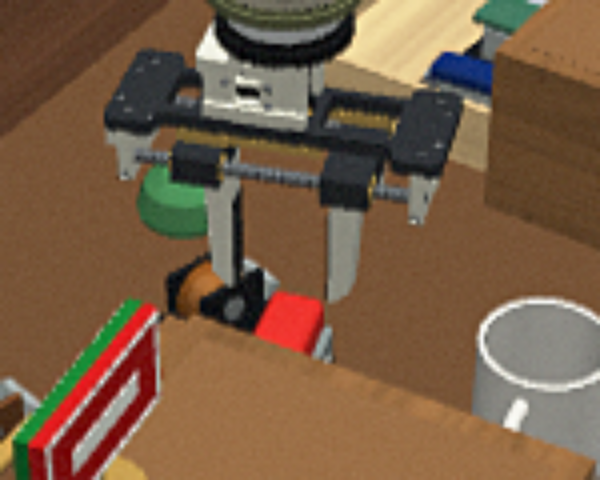

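The fingers straddle the stamp at its new place (crop 290,320). Going down to grip.

>>> {"op": "play_rows", "data": {"slide": [[0, 0, 0.05], [0, 0, 0.05], [0, 0, 0.04], [0, 0, 0.03], [0, 0, 0.02], [0, 0, 0], [0, 0, 0], [0, 0, 0]], "twist": [[0, 0, 0], [0, 0, 0], [0, 0, 0], [0, 0, 0], [0, 0, 0], [0, 0, 0], [0, 0, 0], [0, 0, 0]]}}

```text
t: 43.95
tool_pos: [0.5928, -0.0649, 0.0115]
orientation: [1.871, 2.523, 0.001]
force: [0.7, 0.3, 0.2]
opening: 0.0538
gripper_force: 0.0
```

>>> {"op": "play_rows", "data": {"slide": [[0, 0, 0], [0, 0, 0], [0, 0, 0], [0, 0, 0], [0, 0, 0], [0, 0, 0], [0, 0, 0], [0, 0, 0]], "twist": [[0, 0, 0], [0, 0, 0], [0, 0, 0], [0, 0, 0], [0, 0, 0], [0, 0, 0], [0, 0, 0], [0, 0, 0]], "fingers": 1}}

```text
t: 44.75
tool_pos: [0.5927, -0.0648, 0.0113]
orientation: [1.871, 2.523, 0.001]
force: [0.6, 1.1, 3.6]
opening: 0.034
gripper_force: 24.8
```

>>> {"op": "play_rows", "data": {"slide": [[0, 0, -0.05], [0, 0, -0.1], [0, 0, -0.13], [0, 0, -0.13], [0, 0, -0.13], [0, 0, -0.13], [0, 0, -0.13], [0, 0, 0]], "twist": [[0, 0, 0], [0, 0, 0], [0, 0, 0], [0, 0, 0], [0, 0, 0], [0, 0, 0], [0, 0, 0], [0, 0, 0]]}}

```text
t: 45.55
tool_pos: [0.5947, -0.0654, 0.2174]
orientation: [1.866, 2.517, 0.006]
force: [1.0, 0.7, -0.4]
opening: 0.0341
gripper_force: 24.8
```

```bash
python3 - <<'E'
from plan import *
go(.488,.353,.19,87.6,p=(.5932,-.065,.19))
E
```

```text
at [ 0.5932 -0.065   0.19  ] psi 16.9 tilt [ 0.009 -0.002] | slide before turn [ 1.722  0.083 -0.   ] | after turn [ 0.49   1.653 -0.   ] | twist z -1.179
```

>>> {"op": "play_rows", "data": {"slide": [[0.172, 0.008, 0], [0.172, 0.008, 0], [0.172, 0.008, 0], [0.172, 0.008, 0], [0.172, 0.008, 0], [0.172, 0.008, 0], [0.172, 0.008, 0], [0.172, 0.008, 0]], "twist": [[0, 0, 0], [0, 0, 0], [0, 0, 0], [0, 0, 0], [0, 0, 0], [0, 0, 0], [0, 0, 0], [0, 0, 0]]}}

```text
t: 46.35
tool_pos: [0.5062, 0.2702, 0.2098]
orientation: [-1.871, -2.523, 0.003]
force: [1.0, 0.9, -0.8]
opening: 0.0344
gripper_force: 24.8
```

>>> {"op": "play_rows", "data": {"slide": [[0.172, 0.008, 0], [0.172, 0.008, 0], [0, 0, 0], [0, 0, 0], [0, 0, 0], [0, 0, 0], [0, 0, 0], [0, 0, 0]], "twist": [[0, 0, 0], [0, 0, 0], [0, 0, -0.14], [0, 0, -0.14], [0, 0, -0.14], [0, 0, -0.14], [0, 0, -0.14], [0, 0, -0.14]]}}

```text
t: 47.15
tool_pos: [0.4857, 0.3519, 0.2095]
orientation: [-0.609, -3.08, 0.003]
force: [-0.7, -0.6, -0.5]
opening: 0.034
gripper_force: 24.8
```

>>> {"op": "play_rows", "data": {"slide": [[0, 0, 0], [0, 0, 0], [0, 0, 0], [0, 0, 0.08], [0, 0, 0.08], [0, 0, 0.06], [0, 0, 0], [0, 0, 0]], "twist": [[0, 0, -0.113], [0, 0, -0.113], [0, 0, -0.113], [0, 0, 0], [0, 0, 0], [0, 0, 0], [0, 0, 0], [0, 0, 0]]}}

```text
t: 47.95
tool_pos: [0.4861, 0.3522, 0.1555]
orientation: [-0.065, -3.14, 0.001]
force: [-0.1, -0.5, -0.4]
opening: 0.0334
gripper_force: 24.8
```

```bash
python3 - <<'E'
from plan import *
go(.488,.353,.0355,87.6);print(robot.read_state()['opening'])
E
```

```text
at [0.4861 0.3522 0.1555] psi 87.6 tilt [-0.001 -0.001] | slide before turn [-0.008  0.004  0.48 ] | after turn [-0.008  0.004  0.48 ] | twist z 0.000
0.03339314119454397
```

>>> {"op": "play_rows", "data": {"slide": [[-0.006, 0.003, 0.09], [0, 0, 0.09], [0, 0, 0.09], [0, 0, 0.08], [0, 0, 0.06], [0, 0, 0.04], [0, 0, 0.03], [0, 0, 0]], "twist": [[0, 0, 0], [0, 0, 0], [0, 0, 0], [0, 0, 0], [0, 0, 0], [0, 0, 0], [0, 0, 0], [0, 0, 0]]}}

```text
t: 48.75
tool_pos: [0.4877, 0.353, 0.0353]
orientation: [-0.065, -3.14, 0.001]
force: [0.7, 0.0, -1.4]
opening: 0.034
gripper_force: 24.8
```

>>> {"op": "play_rows", "data": {"slide": [[0, 0, 0], [0, 0, 0], [0, 0, 0], [0, 0, -0.04], [0, 0, -0.1], [0, 0, -0.16], [0, 0, -0.16], [0, 0, -0.16]], "twist": [[0, 0, 0], [0, 0, 0], [0, 0, 0], [0, 0, 0], [0, 0, 0], [0, 0, 0], [0, 0, 0], [0, 0, 0]], "fingers": -0.1}}

```text
t: 49.55
tool_pos: [0.4879, 0.3531, 0.1936]
orientation: [0.065, 3.14, 0.001]
force: [0.9, 1.1, -0.3]
opening: 0.0511
gripper_force: 0.0
```

```bash
python3 - <<'E'
from plan import *
go(.529,-.044,.12,-17);print(robot.read_state()['opening'])
from meas import objs
snap('top','t11');objs('t11',(190,345,240,420))
E
```

```text
at [0.4879 0.3531 0.1936] psi 87.6 tilt [0.001 0.   ] | slide before turn [-0.23  -1.58   0.294] | after turn [-1.471  0.622  0.294] | twist z 1.744
0.0510804531138157
[394. 210.] area 2106 z0.128 all [ 600. -211.] [133. 107.] 78 | top [ 611. -207.] [101.  71.] 90 [ 66. 101. 142.]
[319. 250.] area 576 z0.049 all [529. -44.] [79. 37.] 73 | top [529. -43.] [48. 37.] 71 [ 62.  82. 108.]
[393. 273.] area 561 z0.049 all [ 474. -212.] [78. 41.] 75 | top [ 472. -212.] [47. 36.] 75 [ 67.  92. 130.]
[279. 287.] area 615 z0.039 all [446.  48.] [62. 62.] 89 | top [446.  48.] [54. 54.] 79 [ 89. 138.  91.]
```

>>> {"op": "play_rows", "data": {"slide": [[-0.0256, -0.1756, 0], [-0.0256, -0.1756, 0], [-0.0256, -0.1756, 0], [-0.0256, -0.1756, 0], [-0.0256, -0.1756, 0], [-0.0256, -0.1756, 0], [-0.0256, -0.1756, 0], [-0.0256, -0.1756, 0]], "twist": [[0, 0, 0], [0, 0, 0], [0, 0, 0], [0, 0, 0], [0, 0, 0], [0, 0, 0], [0, 0, 0], [0, 0, 0]], "fingers": -0.3}}

```text
t: 50.4
tool_pos: [0.5248, -0.0016, 0.1921]
orientation: [0.065, 3.139, -0.0]
force: [0.6, 0.4, 0.4]
opening: 0.0604
gripper_force: 0.0
```

>>> {"op": "play_rows", "data": {"slide": [[-0.0256, -0.1756, 0], [0, 0, 0], [0, 0, 0], [0, 0, 0], [0, 0, 0], [0, 0, 0], [0, 0, 0], [0, 0, 0]], "twist": [[0, 0, 0], [0, 0, 0.134], [0, 0, 0.134], [0, 0, 0.134], [0, 0, 0.134], [0, 0, 0.134], [0, 0, 0.134], [0, 0, 0.134]]}}

```text
t: 51.2
tool_pos: [0.5294, -0.044, 0.1919]
orientation: [1.546, 2.734, 0.001]
force: [-0.6, -0.1, 0.1]
opening: 0.06
gripper_force: 0.0
```

>>> {"op": "play_rows", "data": {"slide": [[0, 0, 0.06], [0, 0, 0.06], [0, 0, 0.06], [0, 0, 0.06], [0, 0, 0.06], [0, 0, 0.06], [0, 0, 0], [0, 0, 0]], "twist": [[0, 0, 0.134], [0, 0, 0.134], [0, 0, 0.134], [0, 0, 0.134], [0, 0, 0.134], [0, 0, 0.134], [0, 0, 0], [0, 0, 0]]}}

```text
t: 52.0
tool_pos: [0.5293, -0.044, 0.1016]
orientation: [2.519, 1.876, 0.0]
force: [0.1, 0.1, 0.8]
opening: 0.0605
gripper_force: 0.0
```

```bash
python3 - <<'E'
from plan import *
go(.529,-.044,.000,-17);print(robot.read_state()['opening'])
snap('side','s12');s=cv2.imread('pics/s12.png');cv2.imwrite('pics/c12.png',np.hstack([cv2.resize(s[190:310,210:350],None,fx=2.8,fy=2.8),cv2.resize(cv2.imread('pics/t11.png')[195:315,90:230],None,fx=2.8,fy=2.8)]))
E
```

```text
at [ 0.5293 -0.044   0.1016] psi -16.6 tilt [ 0. -0.] | slide before turn [-0.    -0.001  0.406] | after turn [-0.    -0.001  0.406] | twist z 0.006
0.06053053768581238
```

View pics/c12.png

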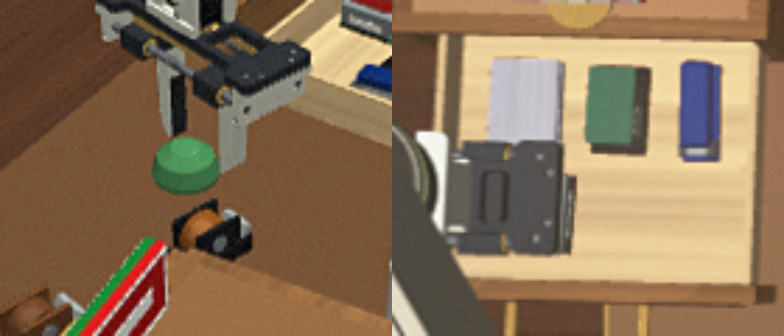

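Card case, punch and stapler lie in the drawer's back row (right crop). The fingers straddle the black dispenser with the amber roll (left crop 210,230).

>>> {"op": "play_rows", "data": {"slide": [[0, 0, 0.09], [0, 0, 0.09], [0, 0, 0.08], [0, 0, 0.07], [0, 0, 0.05], [0, 0, 0.04], [0, 0, 0], [0, 0, 0]], "twist": [[0, 0, 0], [0, 0, 0], [0, 0, 0], [0, 0, 0], [0, 0, 0], [0, 0, 0], [0, 0, 0], [0, 0, 0]]}}

```text
t: 52.85
tool_pos: [0.5297, -0.0441, -0.0034]
orientation: [2.523, 1.872, 0.001]
force: [0.1, -0.8, -0.2]
opening: 0.0605
gripper_force: 0.0
```

>>> {"op": "play_rows", "data": {"slide": [[0, 0, 0], [0, 0, 0], [0, 0, 0], [0, 0, 0], [0, 0, 0], [0, 0, 0], [0, 0, 0], [0, 0, 0]], "twist": [[0, 0, 0], [0, 0, 0], [0, 0, 0], [0, 0, 0], [0, 0, 0], [0, 0, 0], [0, 0, 0], [0, 0, 0]], "fingers": 1}}

```text
t: 53.65
tool_pos: [0.5295, -0.044, -0.0037]
orientation: [2.523, 1.871, 0.001]
force: [-1.2, 0.1, 4.5]
opening: 0.036
gripper_force: 25.0
```

>>> {"op": "play_rows", "data": {"slide": [[0, 0, -0.05], [0, 0, -0.1], [0, 0, -0.13], [0, 0, -0.13], [0, 0, -0.13], [0, 0, -0.13], [0, 0, -0.13], [0, 0, 0]], "twist": [[0, 0, 0], [0, 0, 0], [0, 0, 0], [0, 0, 0], [0, 0, 0], [0, 0, 0], [0, 0, 0], [0, 0, 0]]}}

```text
t: 54.45
tool_pos: [0.5319, -0.0444, 0.2018]
orientation: [2.519, 1.867, 0.009]
force: [0.7, -0.6, -1.5]
opening: 0.0358
gripper_force: 25.0
```

```bash
python3 - <<'E'
from plan import *
go(.486,.260,.19,87.6,p=(.5293,-.044,.19))
E
```

```text
at [ 0.5293 -0.044   0.19  ] psi -16.9 tilt [ 0.008 -0.001] | slide before turn [ 1.113 -0.519 -0.   ] | after turn [ 0.224  1.208 -0.   ] | twist z -1.741
```

>>> {"op": "play_rows", "data": {"slide": [[0.139, -0.065, 0], [0.139, -0.065, 0], [0.139, -0.065, 0], [0.139, -0.065, 0], [0.139, -0.065, 0], [0.139, -0.065, 0], [0.139, -0.065, 0], [0.139, -0.065, 0]], "twist": [[0, 0, 0], [0, 0, 0], [0, 0, 0], [0, 0, 0], [0, 0, 0], [0, 0, 0], [0, 0, 0], [0, 0, 0]]}}

```text
t: 55.25
tool_pos: [0.4842, 0.261, 0.1944]
orientation: [-2.523, -1.871, 0.003]
force: [0.3, 0.5, -3.2]
opening: 0.0357
gripper_force: 25.0
```

>>> {"op": "play_rows", "data": {"slide": [[0, 0, 0], [0, 0, 0], [0, 0, 0], [0, 0, 0], [0, 0, 0], [0, 0, 0], [0, 0, 0], [0, 0, 0]], "twist": [[0, 0, -0.134], [0, 0, -0.134], [0, 0, -0.134], [0, 0, -0.134], [0, 0, -0.134], [0, 0, -0.134], [0, 0, -0.134], [0, 0, -0.134]]}}

```text
t: 56.05
tool_pos: [0.4846, 0.2594, 0.1942]
orientation: [-1.131, -2.929, 0.003]
force: [-0.8, -1.0, -2.5]
opening: 0.0357
gripper_force: 25.0
```

>>> {"op": "play_rows", "data": {"slide": [[0, 0, 0], [0, 0, 0], [0, 0, 0], [0, 0, 0], [0, 0, 0], [0, 0, 0.08], [0, 0, 0.08], [0, 0, 0]], "twist": [[0, 0, -0.134], [0, 0, -0.134], [0, 0, -0.134], [0, 0, -0.134], [0, 0, -0.134], [0, 0, 0], [0, 0, 0], [0, 0, 0]]}}

```text
t: 56.85
tool_pos: [0.4826, 0.2585, 0.1511]
orientation: [-0.065, -3.134, 0.005]
force: [-0.3, -0.5, -3.3]
opening: 0.0361
gripper_force: 25.0
```

```bash
python3 - <<'E'
from plan import *
go(.486,.260,.021,87.6);print(robot.read_state()['opening'])
E
```

```text
at [0.4826 0.2585 0.1511] psi 87.6 tilt [-0.007 -0.003] | slide before turn [-0.013  0.007  0.521] | after turn [-0.013  0.007  0.521] | twist z 0.001
0.036065200436881065
```

>>> {"op": "play_rows", "data": {"slide": [[-0.004, 0.003, 0.1], [0, 0, 0.1], [0, 0, 0.1], [0, 0, 0.08], [0, 0, 0.06], [0, 0, 0.04], [0, 0, 0.03], [0, 0, 0]], "twist": [[0, 0, 0], [0, 0, 0], [0, 0, 0], [0, 0, 0], [0, 0, 0], [0, 0, 0], [0, 0, 0], [0, 0, 0]]}}

```text
t: 57.65
tool_pos: [0.4862, 0.2604, 0.0278]
orientation: [-0.065, -3.14, 0.001]
force: [-1.2, 0.1, -3.1]
opening: 0.0361
gripper_force: 25.0
```

>>> {"op": "play_rows", "data": {"slide": [[0, 0, 0], [0, 0, 0], [0, 0, 0], [0, 0, -0.04], [0, 0, -0.1], [0, 0, -0.16], [0, 0, -0.16], [0, 0, -0.16]], "twist": [[0, 0, 0], [0, 0, 0], [0, 0, 0], [0, 0, 0], [0, 0, 0], [0, 0, 0], [0, 0, 0], [0, 0, 0]], "fingers": -0.1}}

```text
t: 58.45
tool_pos: [0.4865, 0.2605, 0.1861]
orientation: [0.065, 3.14, 0.001]
force: [1.5, 0.5, -0.0]
opening: 0.0511
gripper_force: 0.0
```

```bash
python3 - <<'E'
from plan import *
go(.355,.3125,.20,87.6);print(robot.read_state()['opening'])
E
```

```text
at [0.4865 0.2605 0.1861] psi 87.6 tilt [0.001 0.   ] | slide before turn [ 0.534  0.186 -0.056] | after turn [ 0.534  0.186 -0.056] | twist z 0.001
0.05111918673883891
```

>>> {"op": "play_rows", "data": {"slide": [[0.107, 0.037, 0], [0.107, 0.037, 0], [0.107, 0.037, 0], [0.107, 0.037, 0], [0.106, 0.038, 0], [0, 0, 0], [0, 0, 0], [0, 0, 0]], "twist": [[0, 0, 0], [0, 0, 0], [0, 0, 0], [0, 0, 0], [0, 0, 0], [0, 0, 0], [0, 0, 0], [0, 0, 0]], "fingers": 1}}

```text
t: 59.25
tool_pos: [0.3559, 0.3124, 0.1841]
orientation: [0.065, 3.14, 0.001]
force: [0.4, 0.6, -0.9]
opening: 0.0001
gripper_force: 0.0
```

```bash
python3 - <<'E'
from plan import *
go(.355,.3125,.055,87.6)
snap('top','t13');snap('side','s13')
cv2.imwrite('pics/c13.png',np.hstack([cv2.resize(cv2.imread('pics/t13.png')[190:330,85:245],None,fx=2.4,fy=2.4),cv2.resize(cv2.imread('pics/s13.png')[150:290,270:430],None,fx=2.4,fy=2.4)]))
E
```

```text
at [0.3559 0.3124 0.1841] psi 87.6 tilt [0.001 0.   ] | slide before turn [0.004 0.    0.516] | after turn [0.004 0.    0.516] | twist z 0.000
```

View pics/c13.png

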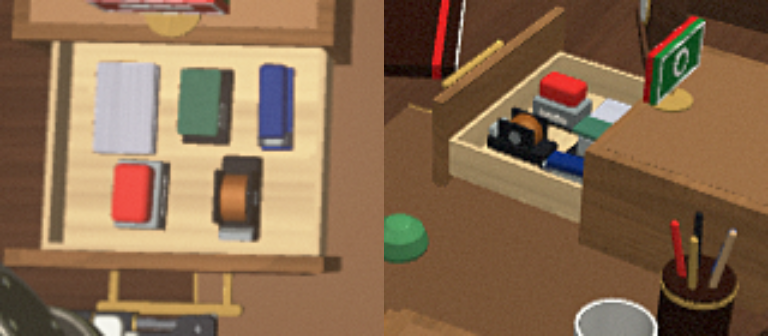

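All five lie flat inside the drawer. Now I push it shut at the bar handle.

>>> {"op": "play_rows", "data": {"slide": [[0, 0, 0.1], [0, 0, 0.12], [0, 0, 0.12], [0, 0, 0.1], [0, 0, 0.07], [0, 0, 0], [0, 0, 0], [0, 0, 0]], "twist": [[0, 0, 0], [0, 0, 0], [0, 0, 0], [0, 0, 0], [0, 0, 0], [0, 0, 0], [0, 0, 0], [0, 0, 0]]}}

```text
t: 60.15
tool_pos: [0.3563, 0.313, 0.0573]
orientation: [0.066, 3.139, 0.002]
force: [-0.3, 0.3, 0.5]
opening: 0.0003
gripper_force: 0.0
```

>>> {"op": "play_rows", "data": {"slide": [[-0.015, 0, 0], [-0.025, 0, 0], [-0.035, 0, 0], [-0.045, 0, 0], [-0.055, 0, 0], [-0.06, 0, 0], [-0.06, 0, 0], [-0.06, 0, 0]], "twist": [[0, 0, 0], [0, 0, 0], [0, 0, 0], [0, 0, 0], [0, 0, 0], [0, 0, 0], [0, 0, 0], [0, 0, 0]]}}

```text
t: 60.95
tool_pos: [0.4454, 0.3087, 0.0558]
orientation: [0.065, 3.141, 0.0]
force: [-2.9, 0.9, 0.9]
opening: 0.0003
gripper_force: 1.0
```

>>> {"op": "play_rows", "data": {"slide": [[-0.06, 0, 0], [-0.06, 0, 0], [-0.06, 0, 0], [-0.06, 0, 0], [-0.05, 0, 0], [-0.04, 0, 0], [-0.03, 0, 0], [-0.02, 0, 0]], "twist": [[0, 0, 0], [0, 0, 0], [0, 0, 0], [0, 0, 0], [0, 0, 0], [0, 0, 0], [0, 0, 0], [0, 0, 0]]}}

```text
t: 61.75
tool_pos: [0.5394, 0.3045, 0.0555]
orientation: [-0.066, -3.14, 0.001]
force: [-2.2, -2.3, 0.4]
opening: 0.0004
gripper_force: 1.1
```

>>> {"op": "play_rows", "data": {"slide": [[-0.015, 0, 0], [-0.015, 0, 0], [-0.015, 0, 0], [-0.01, 0, 0], [-0.01, 0, 0], [0, 0, 0], [0, 0, 0], [0, 0, 0]], "twist": [[0, 0, 0], [0, 0, 0], [0, 0, 0], [0, 0, 0], [0, 0, 0], [0, 0, 0], [0, 0, 0], [0, 0, 0]]}}

```text
t: 62.55
tool_pos: [0.5553, 0.3045, 0.0563]
orientation: [0.065, 3.14, 0.001]
force: [0.6, 0.2, 0.3]
opening: 0.0003
gripper_force: 0.0
```

>>> {"op": "play_rows", "data": {"slide": [[-0.01, 0, 0], [-0.01, 0, 0], [-0.01, 0, 0], [-0.01, 0, 0], [0, 0, 0], [0, 0, 0], [0, 0, 0], [0, 0, 0]], "twist": [[0, 0, 0], [0, 0, 0], [0, 0, 0], [0, 0, 0], [0, 0, 0], [0, 0, 0], [0, 0, 0], [0, 0, 0]]}}

```text
t: 63.35
tool_pos: [0.5554, 0.3044, 0.056]
orientation: [-0.061, -3.123, 0.004]
force: [-46.2, -4.8, 31.9]
opening: 0.0004
gripper_force: 23.5
```

Firmly shut, against the stop. Backing off right away.

>>> {"op": "play_rows", "data": {"slide": [[0.04, 0, 0], [0.04, 0, 0], [0.04, 0, 0], [0.04, 0, 0], [0, 0, -0.14], [0, 0, -0.19], [0, 0, -0.19], [0, 0, -0.19]], "twist": [[0, 0, 0], [0, 0, 0], [0, 0, 0], [0, 0, 0], [0, 0, 0], [0, 0, 0], [0, 0, 0], [0, 0, 0]]}}

```text
t: 64.15
tool_pos: [0.5245, 0.3052, 0.2351]
orientation: [0.065, 3.141, -0.0]
force: [0.4, 0.6, -0.4]
opening: 0.0006
gripper_force: 0.0
```

```bash
python3 - <<'E'
from plan import *
go(.649,.3005,.25,-2.6)
p,d=snap('side','s14');W=cloud('side',d);img=cv2.cvtColor(p,cv2.COLOR_RGB2BGR).astype(int)
m=(img[...,1]-img[...,2]>25)&(abs(W[...,0]-.65)<.07)&(abs(W[...,1]-.30)<.08)&(W[...,2]>.14)&(W[...,2]<.215)
P=W[m];print('green',len(P),P.mean(0).round(3));k=np.polyfit(P[:,1],P[:,0],1);print('slope deg',np.degrees(np.arctan(k[0])))
t,dt=snap('top','t14');W=cloud('top',dt)
m=(abs(W[...,0]-.65)<.08)&(abs(W[...,1]-.30)<.08)&(W[...,2]>.195)&(W[...,2]<.215);P=W[m];print(len(P),cv2.minAreaRect((P[:,:2]*1000).astype(np.float32)) if len(P)>5 else '')
w=W[200:260,90:240].reshape(-1,3);H=w[(w[:,2]>.082)&(w[:,2]<.105)&(w[:,0]<.583)];print('bar',len(H),H.mean(0).round(4) if len(H) else '')
E
```

```text
at [0.5245 0.3052 0.2351] psi 87.6 tilt [ 0. -0.] | slide before turn [-0.499  0.002 -0.06 ] | after turn [ 0.004  0.499 -0.06 ] | twist z 1.504
green 315 [0.657 0.29  0.184]
slope deg 4.004491026976972
528 ((648.88330078125, 300.0693359375), (109.98745727539062, 19.09783172607422), 87.10005950927734)
bar 150 [0.5682 0.2783 0.0934]
```

>>> {"op": "play_rows", "data": {"slide": [[0, 0, -0.06], [-0.125, 0, 0], [-0.125, 0, 0], [-0.125, 0, 0], [-0.124, 0.002, 0], [0, 0, 0], [0, 0, 0], [0, 0, 0]], "twist": [[0, 0, 0], [0, 0, 0], [0, 0, 0], [0, 0, 0], [0, 0, 0], [0, 0, 0.1367], [0, 0, 0.1367], [0, 0, 0.1367]], "fingers": -0.1}}

```text
t: 65.05
tool_pos: [0.6491, 0.3003, 0.2461]
orientation: [-0.742, -3.05, 0.003]
force: [0.1, 0.4, 0.0]
opening: 0.0511
gripper_force: 0.0
```

>>> {"op": "play_rows", "data": {"slide": [[0, 0, 0], [0, 0, 0], [0, 0, 0], [0, 0, 0], [0, 0, 0], [0, 0, 0], [0, 0, 0], [0, 0, 0]], "twist": [[0, 0, 0.1367], [0, 0, 0.1367], [0, 0, 0.1367], [0, 0, 0.1367], [0, 0, 0.1367], [0, 0, 0.1367], [0, 0, 0.1367], [0, 0, 0.1367]]}}

```text
t: 65.85
tool_pos: [0.6488, 0.3005, 0.2466]
orientation: [-2.277, -2.163, 0.004]
force: [-0.1, 0.8, -0.1]
opening: 0.0515
gripper_force: 0.0
```

```bash
python3 - <<'E'
from plan import *
go(.649,.3005,.157,-2.7)
E
```

```text
at [0.6488 0.3005 0.2466] psi -2.9 tilt [-0.003 -0.001] | slide before turn [0.    0.001 0.359] | after turn [0.    0.001 0.359] | twist z -0.004
```

>>> {"op": "play_rows", "data": {"slide": [[0, 0, 0.08], [0, 0, 0.08], [0, 0, 0.08], [0, 0, 0.06], [0, 0, 0.04], [0, 0, 0.02], [0, 0, 0], [0, 0, 0]], "twist": [[0, 0, 0], [0, 0, 0], [0, 0, 0], [0, 0, 0], [0, 0, 0], [0, 0, 0], [0, 0, 0], [0, 0, 0]]}}

```text
t: 66.65
tool_pos: [0.6501, 0.301, 0.1595]
orientation: [2.271, 2.17, 0.002]
force: [-1.0, -0.9, -0.1]
opening: 0.0512
gripper_force: 0.0
```

>>> {"op": "play_rows", "data": {"slide": [[0, 0, 0], [0, 0, 0], [0, 0, 0], [0, 0, 0], [0, 0, 0], [0, 0, 0], [0, 0, 0], [0, 0, 0]], "twist": [[0, 0, 0], [0, 0, 0], [0, 0, 0], [0, 0, 0], [0, 0, 0], [0, 0, 0], [0, 0, 0], [0, 0, 0]], "fingers": 1, "force": 15}}

```text
t: 67.45
tool_pos: [0.6499, 0.3008, 0.1585]
orientation: [2.271, 2.17, 0.001]
force: [2.2, 0.1, 0.5]
opening: 0.0159
gripper_force: 15.0
```

>>> {"op": "play_rows", "data": {"slide": [[0, 0, 0], [0, 0, 0], [0, 0, 0], [0, 0, 0], [0, 0, 0], [0, 0, 0], [0, 0, 0], [0, 0, 0]], "twist": [[0, 0, -0.05], [0, 0, -0.1], [0, 0, -0.1], [0, 0, -0.1], [0, 0, -0.1], [0, 0, -0.1], [0, 0, -0.1], [0, 0, -0.1]]}}

```text
t: 68.25
tool_pos: [0.6501, 0.3009, 0.1585]
orientation: [1.261, 2.877, 0.001]
force: [2.7, 0.3, -0.4]
opening: 0.0159
gripper_force: 15.0
```

>>> {"op": "play_rows", "data": {"slide": [[0, 0, 0], [0, 0, 0], [0, 0, 0], [0, 0, 0], [0, 0, 0], [0, 0, 0], [0, 0, 0], [0, 0, 0]], "twist": [[0, 0, -0.1], [0, 0, -0.1], [0, 0, -0.1], [0, 0, -0.1], [0, 0, -0.1], [0, 0, -0.1], [0, 0, -0.1], [0, 0, -0.05]]}}

```text
t: 69.05
tool_pos: [0.6502, 0.3011, 0.1585]
orientation: [0.064, 3.14, 0.001]
force: [3.7, 1.4, -1.8]
opening: 0.016
gripper_force: 15.0
```

```bash
python3 - <<'E'
from plan import *
go(.649,.3005,.245,-92.7); print(robot.read_state()['q'].round(2))
E
```

```text
at [0.6502 0.3011 0.1585] psi 87.6 tilt [0.001 0.001] | slide before turn [ 0.005 -0.003 -0.346] | after turn [-0.005  0.003 -0.346] | twist z 3.006
[ 0.36  0.46  1.16  0.    1.52 -1.17]
```

>>> {"op": "play_rows", "data": {"slide": [[0, 0, 0], [0, 0, 0], [0, 0, 0], [0, 0, 0], [0, 0, -0.07], [0, 0, -0.1], [0, 0, -0.1], [0, 0, -0.08]], "twist": [[0, 0, 0], [0, 0, 0], [0, 0, 0], [0, 0, 0], [0, 0, 0], [0, 0, 0], [0, 0, 0], [0, 0, 0]], "fingers": -0.1}}

```text
t: 69.85
tool_pos: [0.6501, 0.301, 0.2496]
orientation: [0.071, 3.138, 0.002]
force: [0.2, -0.3, -0.3]
opening: 0.0512
gripper_force: 0.0
```

>>> {"op": "play_rows", "data": {"slide": [[0, 0, 0], [0, 0, 0], [0, 0, 0], [0, 0, 0], [0, 0, 0], [0, 0, 0], [0, 0, 0], [0, 0, 0]], "twist": [[0, 0, 0.125], [0, 0, 0.125], [0, 0, 0.125], [0, 0, 0.125], [0, 0, 0.125], [0, 0, 0.125], [0, 0, 0.125], [0, 0, 0.125]]}}

```text
t: 70.65
tool_pos: [0.6499, 0.3009, 0.2477]
orientation: [1.639, 2.679, 0.002]
force: [-0.4, -0.1, 0.1]
opening: 0.0512
gripper_force: 0.0
```

>>> {"op": "play_rows", "data": {"slide": [[0, 0, 0], [0, 0, 0], [0, 0, 0], [0, 0, 0], [0, 0, 0], [0, 0, 0], [0, 0, 0], [0, 0, 0]], "twist": [[0, 0, 0.125], [0, 0, 0.125], [0, 0, 0.125], [0, 0, 0.125], [0, 0, 0.125], [0, 0, 0.125], [0, 0, 0.125], [0, 0, 0.125]]}}

```text
t: 71.45
tool_pos: [0.6499, 0.3009, 0.2477]
orientation: [2.76, 1.501, 0.002]
force: [-0.5, 0.2, -0.8]
opening: 0.0516
gripper_force: 0.0
```

>>> {"op": "play_rows", "data": {"slide": [[0, 0, 0], [0, 0, 0], [0, 0, 0], [0, 0, 0], [0, 0, 0], [0, 0, 0], [0, 0, 0], [0, 0, 0]], "twist": [[0, 0, 0.125], [0, 0, 0.125], [0, 0, 0.125], [0, 0, 0.125], [0, 0, 0.125], [0, 0, 0.125], [0, 0, 0.125], [0, 0, 0.125]]}}

```text
t: 72.25
tool_pos: [0.6499, 0.3009, 0.2477]
orientation: [-3.14, 0.08, -0.002]
force: [-0.1, 0.0, 0.1]
opening: 0.0512
gripper_force: 0.0
```

```bash
python3 - <<'E'
from plan import *
go(.6495,.3008,.157,-92.5); print(robot.read_state()['q'].round(2))
EE=0
t,dt=snap('top','t15');W=cloud('top',dt)
m=(abs(W[...,0]-.65)<.08)&(abs(W[...,1]-.30)<.08)&(W[...,2]>.195)&(W[...,2]<.215);P=W[m];print(len(P),cv2.minAreaRect((P[:,:2]*1000).astype(np.float32)) if len(P)>5 else '')
E
```

```text
at [0.6499 0.3009 0.2477] psi -92.9 tilt [0.001 0.001] | slide before turn [-0.001  0.     0.363] | after turn [-0.001  0.     0.363] | twist z -0.007
[0.36 0.44 1.03 0.   1.67 1.98]
113 ((621.353759765625, 295.0680236816406), (45.78495407104492, 15.370317459106445), 19.640682220458984)
```

>>> {"op": "play_rows", "data": {"slide": [[0, 0, 0.08], [0, 0, 0.08], [0, 0, 0.08], [0, 0, 0.06], [0, 0, 0.04], [0, 0, 0.02], [0, 0, 0], [0, 0, 0]], "twist": [[0, 0, -0.007], [0, 0, 0], [0, 0, 0], [0, 0, 0], [0, 0, 0], [0, 0, 0], [0, 0, 0], [0, 0, 0]]}}

```text
t: 73.1
tool_pos: [0.6502, 0.301, 0.157]
orientation: [-3.141, 0.059, -0.002]
force: [-0.2, -0.0, 0.6]
opening: 0.0509
gripper_force: 0.0
```

>>> {"op": "play_rows", "data": {"slide": [[0, 0, 0], [0, 0, 0], [0, 0, 0], [0, 0, 0], [0, 0, 0], [0, 0, 0], [0, 0, 0], [0, 0, 0]], "twist": [[0, 0, 0], [0, 0, 0], [0, 0, 0], [0, 0, 0], [0, 0, 0], [0, 0, 0], [0, 0, 0], [0, 0, 0]], "fingers": 1}}

```text
t: 73.9
tool_pos: [0.6497, 0.3011, 0.156]
orientation: [-3.141, 0.059, -0.0]
force: [0.6, 2.1, 0.0]
opening: 0.0162
gripper_force: 15.0
```

>>> {"op": "play_rows", "data": {"slide": [[0, 0, 0], [0, 0, 0], [0, 0, 0], [0, 0, 0], [0, 0, 0], [0, 0, 0], [0, 0, 0], [0, 0, 0]], "twist": [[0, 0, -0.05], [0, 0, -0.1], [0, 0, -0.1], [0, 0, -0.1], [0, 0, -0.1], [0, 0, -0.1], [0, 0, -0.1], [0, 0, -0.1]]}}

```text
t: 74.7
tool_pos: [0.6497, 0.301, 0.156]
orientation: [-2.922, -1.153, -0.001]
force: [1.1, 1.4, 0.1]
opening: 0.0158
gripper_force: 15.0
```

>>> {"op": "play_rows", "data": {"slide": [[0, 0, 0], [0, 0, 0], [0, 0, 0], [0, 0, 0], [0, 0, 0], [0, 0, 0], [0, 0, 0], [0, 0, 0]], "twist": [[0, 0, -0.1], [0, 0, -0.1], [0, 0, -0.1], [0, 0, -0.1], [0, 0, -0.1], [0, 0, -0.1], [0, 0, -0.1], [0, 0, -0.05]]}}

```text
t: 75.5
tool_pos: [0.6499, 0.3009, 0.156]
orientation: [2.259, 2.183, 0.001]
force: [1.8, 1.6, -0.3]
opening: 0.0157
gripper_force: 15.0
```

```bash
python3 - <<'E'
from plan import *
go(.6495,.3008,.25,-2.4)
E
```

```text
at [0.6499 0.3009 0.156 ] psi -1.9 tilt [0.001 0.   ] | slide before turn [-0.    -0.002 -0.376] | after turn [-0.001 -0.002 -0.376] | twist z 0.008
```

Fine-trim +0.008, release, rise and retreat toward the robot, then check.

>>> {"op": "play_rows", "data": {"slide": [[0, 0, 0], [0, 0, 0], [0, 0, 0], [0, 0, 0], [0, 0, 0], [0, 0, 0], [0, 0, 0], [0, 0, 0]], "twist": [[0, 0, 0.008], [0, 0, 0], [0, 0, 0], [0, 0, 0], [0, 0, 0], [0, 0, 0], [0, 0, 0], [0, 0, 0]]}}

```text
t: 76.3
tool_pos: [0.6499, 0.3009, 0.156]
orientation: [2.272, 2.169, 0.001]
force: [4.1, 3.4, -0.9]
opening: 0.0156
gripper_force: 15.0
```

>>> {"op": "play_rows", "data": {"slide": [[0, 0, 0], [0, 0, 0], [0, 0, 0], [0, 0, 0], [0, 0, -0.07], [0, 0, -0.1], [0, 0, -0.12], [0, 0, -0.12]], "twist": [[0, 0, 0], [0, 0, 0], [0, 0, 0], [0, 0, 0], [0, 0, 0], [0, 0, 0], [0, 0, 0], [0, 0, 0]], "fingers": -0.1}}

```text
t: 77.1
tool_pos: [0.6495, 0.3007, 0.2609]
orientation: [2.272, 2.169, 0.001]
force: [1.1, 1.0, -0.4]
opening: 0.051
gripper_force: 0.0
```

>>> {"op": "play_rows", "data": {"slide": [[0, -0.1, 0], [0, -0.14, 0], [0, -0.14, 0], [-0.14, -0.1, 0], [-0.14, 0, 0], [-0.14, 0, 0], [-0.14, 0, 0], [-0.14, 0, 0]], "twist": [[0, 0, 0], [0, 0, 0], [0, 0, 0], [0, 0, 0], [0, 0, 0], [0, 0, 0], [0, 0, 0], [0, 0, 0]]}}

```text
t: 77.9
tool_pos: [0.5216, 0.1304, 0.2603]
orientation: [2.271, 2.169, 0.003]
force: [0.4, -0.1, 0.1]
opening: 0.051
gripper_force: 0.0
```

>>> {"op": "play_rows", "data": {"slide": [[-0.14, 0, 0], [-0.14, 0, 0], [-0.14, 0, 0], [-0.14, 0, 0], [0, 0, 0], [0, 0, 0], [0, 0, 0], [0, 0, 0]], "twist": [[0, 0, 0], [0, 0, 0], [0, 0, 0], [0, 0, 0], [0, 0, 0], [0, 0, 0], [0, 0, 0], [0, 0, 0]]}}

```text
t: 78.7
tool_pos: [0.5154, -0.0072, 0.2588]
orientation: [2.271, 2.171, 0.001]
force: [-0.1, 0.1, 0.5]
opening: 0.0514
gripper_force: 0.0
```

```bash
python3 - <<'E'
from plan import *
t,dt=snap('top','t16');W=cloud('top',dt);snap('side','s16')
for tag in('top0','t16'):
    W=cloud('top',np.load(f'pics/{tag}.npy'))
    for c in((.65,.30),(.627,-.298)):
        m=(abs(W[...,0]-c[0])<.08)&(abs(W[...,1]-c[1])<.08)&(W[...,2]>.195)&(W[...,2]<.215);P=W[m];print(tag,len(P),cv2.minAreaRect((P[:,:2]*1000).astype(np.float32)))
    w=W[200:260,90:240].reshape(-1,3);H=w[(w[:,2]>.082)&(w[:,2]<.105)&(w[:,0]<.583)];print('bar',len(H),H.mean(0).round(4))
cv2.imwrite('pics/c16.png',np.hstack([cv2.resize(cv2.imread('pics/t16.png'),(400,300)),cv2.resize(cv2.imread('pics/s16.png'),(400,300))]))
E
```

```text
top0 530 ((649.0228881835938, 300.05908203125), (110.03208923339844, 19.12590217590332), 86.8101806640625)
top0 518 ((627.4710693359375, -298.3313293457031), (18.47332191467285, 111.92073059082031), 6.369593620300293)
bar 327 [0.569  0.3023 0.0934]
t16 538 ((648.7168579101562, 300.61346435546875), (111.21273040771484, 19.066160202026367), 86.98707580566406)
t16 516 ((627.5068359375, -298.64703369140625), (18.78654670715332, 112.8389663696289), 6.243476390838623)
bar 325 [0.569  0.3027 0.0935]
```

View pics/c16.png

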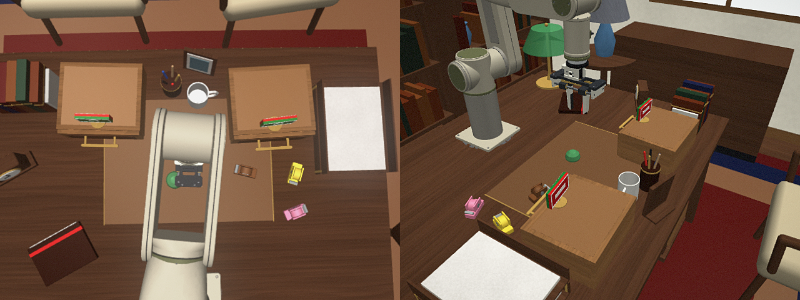

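The left sign now shows red to the visitors and stands square, the drawer bar is back at its shut position, and everything else is where it was.

```bash
python3 -c "
from plant import robot
print(robot.close_job())"
```

```text
the job is handed in; nothing more can be done
None
```

The job is handed in (its verdict was not shown): all five items are in the left box's drawer, which is fully shut, and its sign shows the visitors red; in closing the drawer the fingers pressed the handle against its stop with about 46 N for a moment.

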